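# Dose cleaning tablets from a tilt-out bin

## Robot

A 7-joint arm with a two-finger parallel gripper is mounted at the origin on the work surface. World frame = base frame: x ahead of the robot, y to its left, z up, the work surface at z = 0. Lengths are in mm, angles in rad, forces in N, time in s.
With the tool pointing down it reaches from about 400 to 875 mm from the base axis. Payload 4.4 kg.
Tool frame: the origin (TCP) lies at the very end of the fingers, on their centre line; the grasp point (between the pads) lies 19 mm behind it; z points along the fingers, y is the direction in which the jaws open and shut (so a half turn about z gives the same grasp; the last joint's range is limited). The gripper opens to 85 mm and grips with 20 to 120 N. Pads are 22 mm wide; open, the fingers measure 114 mm over their backs; the gripper's body (76 mm by 85 mm) begins 54 mm behind the grasp point. The pads swing forward as they close: fully open they stand 13 mm farther back than shut.
Start: joints at [-1.224, 0.628, 0.038, 1.517, -0.027, 0.996, -0.02], TCP at [260.743, 595.425, 231.313] pointing down, gripper open.
Joint ranges: [-3.06, 3.06], [-0.37, 2.12], [-1.25, 1.32], [0.18, 2.47], [-1.1, 4.24], [0.23, 1.98], [-2.94, 2.94]. Speed limits (rad/s): [2.57, 2.57, 3.14, 3.14, 3.14, 3.14, 3.14].

## Interface

Orientations are given as [roll, pitch, yaw] about the fixed x, y, z axes, in that order (R = Rz(yaw) Ry(pitch) Rx(roll)).
In Python, from cell import ctrl gives the robot as it stands. The module is installed in compiled form; this text tells all that it offers.
- The arm moves only by the shell command python3 -m jog 'ROWS'. ROWS is text: rows parted by semicolons, each of 7 numbers parted by spaces: the shift along the tool's x, y, z in mm, then the turn, a rotation vector about the tool's x, y, z in degrees, then the opening, from -1 (shut) to 1 (fully open). In form: x y z wx wy wz claw; .... A call has 1 to 8 rows; each row is the pose to reach, as a shift and turn from the pose commanded when the call began, along the tool's axes at that moment; what a row does not reach only later rows make up. A row lasts 1/8 s, in which the tool goes at most 62.5 mm and 10.7 degrees, less where a joint would pass 70% of its speed; a pose out of reach is approached as far as the arm can. A call with a gripper value outside its range is refused whole. The fingers move at their own pace and stop on an object; the grip force is fixed at half the most. Time passes only in rows, so rows that repeat a pose let the fingers close. It gives the time, the measured TCP pose, the force and the opening at its end, in the units of the state.
- ctrl.read_state(): the state, without advancing time (a new reading comes with each control period).
- ctrl.get_image(name): name is "scene" or "top"; returns a dict with "image" (384x512x3 uint8, red, green, blue), "z_map" (384x512 float32, mm along the optical axis (not along the pixel's ray), 0 where there is no reading), "vertical_fov" (degrees; the focal length in pixels is half the picture's height over the tangent of half this angle, whatever the lens; pixels are square), "cx", "cy" (the principal point, pixels), "extrinsics" (4x4, takes a point from world to camera coordinates). Camera axes: x right, y down, z forward; pixel columns grow to the right and rows downward; lengths in mm; the calibration is good to about 2 mm. A picture is of the moment at which its call begins.
- ctrl.finish_job(): hands the job in, once; it reports no verdict.
The state is a dict: "clock": time; "qpos": joint angles; "qd": joint speeds; "tau": joint torques, N m; "eef_pos": TCP position; "tool_rot": TCP orientation; "force": force on the tool from outside, world axes, zero at the start; "torque": the same for the moment, N m; "width": finger opening in mm.
Only numpy, scipy, OpenCV 4.12 (cv2) and the standard library are available. Lean on these libraries where they do the work, as an engineer would, in place of code of your own. Each camera call takes 0.05 s, during which the arm holds its last target.

## Task

Swing the big tilt-out bin fully open, scoop at least three cleaning tablets out of it with the steel scoop and tip them into the round steel pan, never touching the tablets with the gripper. Then stand the scoop upright on the bench and swing the bin fully shut again, with every other tablet still in it. Spill nothing and leave the other things on the bench where they are.

Things in the scene. Friction and masses are not known exactly. Their poses are not given: they have to be found in the camera images.
- rack: Cream tilt-bin rack fixed on the bench, 384 mm wide, 225 high, with two white bins: the big one (270 wide, front 135 high, steel bar on top) holds the tablets; the small one on its right (80 wide, no bar) does not move. Origin: on the bench under the big bin's hinge axis (level with the middle of its bar), which is 60 mm up. +x into the rack, +y left along the hinge. Top and side boards begin 60 mm behind the hinge.
- trough (a point): Fixed point, rack axes, on the big bin's bottom once fully open, 82 mm above the bench, straight above the hinge. The open bin is a trough along y: level bottom 44 mm wide (x), from an upright right wall at y = -150 mm to y = +55, where a left-end ramp rises at 50 degrees; 45-degree slopes rise at front and back. End walls about 110 mm high. Front panel's edge: 95 mm in front, 74 up.
- bin_bar (a point): Middle of the big bin's steel pull bar: round, 10 mm thick, 110 mm long along y, held at both ends, 30 mm in front of and 160 mm above the hinge axis when the bin is shut (x, z in the bin's frame -30, 160 mm); it stands 25 mm higher than the front panel's top edge. Axes are the bin's: those of the rack when shut, turned with the bin.
- bin (a joint): Big bin's tilt, rad: 0 shut, grows as its top swings forward to the robot, 0.785 (45 degrees) fully open against its stop. A stiff hinge (0.55 N m of friction) leaves it where it is put. It may start ajar by a degree.
- bin_mid (a point): A point inside the big bin: in the bin's frame 60 mm behind and 45 mm above the hinge axis when shut, 20 mm right of the bar's middle; moves with the bin. Anything in the bin lies within 140 mm of it.
- scoop_grip (a point): Steel scoop (140 g) standing on its flat bowl; point mid-handle, 115 mm above its underside. Handle: upright bar 16 (x) by 12 mm (y), top 140 mm above the underside. +y points from handle to the open lip, z up. Bowl floor 38 mm wide, 2.5 thick, from 6 to 78 mm (lip) in +y of this point; back wall 30 high; sides flare out at 45 degrees to 78 mm wide, 20 mm up, ending 8 mm short of the lip.
- pan: Round plain steel pan on the bench, loose, 500 g: outer diameter 164 mm at the rim, 32 mm high, floor 4 mm thick, inner diameter about 150 mm. Origin: centre of its underside.
- tablet0_center (a point): Centre of one of six equal hard white ball-shaped cleaning tablets, 22 mm in diameter, 12 g, loose in the big bin, mostly in its left half. They roll, but stop soon on the level.
- tablet1_center (a point): Centre of one of six equal hard white ball-shaped cleaning tablets, 22 mm in diameter, 12 g, loose in the big bin, mostly in its left half. They roll, but stop soon on the level.
- tablet2_center (a point): Centre of one of six equal hard white ball-shaped cleaning tablets, 22 mm in diameter, 12 g, loose in the big bin, mostly in its left half. They roll, but stop soon on the level.
- tablet3_center (a point): Centre of one of six equal hard white ball-shaped cleaning tablets, 22 mm in diameter, 12 g, loose in the big bin, mostly in its left half. They roll, but stop soon on the level.
- tablet4_center (a point): Centre of one of six equal hard white ball-shaped cleaning tablets, 22 mm in diameter, 12 g, loose in the big bin, mostly in its left half. They roll, but stop soon on the level.
- tablet5_center (a point): Centre of one of six equal hard white ball-shaped cleaning tablets, 22 mm in diameter, 12 g, loose in the big bin, mostly in its left half. They roll, but stop soon on the level.
- spray: White closed bottle, 60 mm diameter, 150 mm tall, a bystander, loose; origin at its underside's centre.
- jar: Small glass jar with steel cap, 52 mm diameter, 70 mm tall, a bystander, loose; origin at its underside's centre.
- spatula: Steel mixing spatula lying flat, 170 mm long, a bystander, loose; origin at its underside, along x.
- beaker: Open steel cup, 68 mm diameter, 80 mm tall, a bystander, loose; origin at its underside's centre.
- carton: Cardboard carton 90 x 120 x 50 mm, a bystander, loose; origin at its underside's centre.
There are look-alikes about, which are no part of the job. Leave any yellow look-alike of the pan alone.

How it is judged:
By the outcome, as a careful person would: the job done as asked, in the order asked, and still so for the second after the job is handed in, with the robot touching nothing.
It also fails if it takes over 72 s, if anything falls off the work surface, if the arm or the gripper's body presses on something with over 40 N, if the wrist force passes 120 N, or if a joint passes its speed limit or range.

## Working session

There is one attempt and no reset: what is moved stays moved. The work goes in short steps, Python scripts to look and compute and a shell command to move; the robot and the scene stay as the last step left them, time stands still between calls to the robot, and variables do not carry over. Pictures are saved under pics/ and viewed, and the job is handed in when it is done.

```bash
mkdir -p pics; ls
cat > h.py <<'E'
import numpy as np, cv2
from cell import ctrl
def get(n):
    d=ctrl.get_image(n); im=d["image"]; H=im.shape[0]
    f=H/2/np.tan(np.radians(d["vertical_fov"])/2)
    return im,d["z_map"],f,d["cx"],d["cy"],np.array(d["extrinsics"])
def cloud(g):
    im,z,f,cx,cy,E=g
    v,u=np.mgrid[:z.shape[0],:z.shape[1]]
    P=np.stack([(u-cx)/f*z,(v-cy)/f*z,z],-1)
    W=(P-E[:3,3])@E[:3,:3]
    W[z<=0]=np.nan
    return W
def save(im,name,s=1.5):
    cv2.imwrite("pics/"+name,cv2.resize(im[:,:,::-1],None,fx=s,fy=s,interpolation=cv2.INTER_CUBIC))
E
python3 - <<'E'
from h import *
for n in ("scene","top"):
    g=get(n); save(g[0],n+"0.png"); print(g[2:5]); C=-g[5][:3,:3].T@g[5][:3,3]; print(n,C,g[5][:3,:3])
    np.savez(n+"0.npz",im=g[0],W=cloud(g),z=g[1])
s=ctrl.read_state(); print(s)
E
```

```text
pics
(np.float64(429.39323837019623), 251.22367809801474, 191.32097957331248)
scene [ 697.1058473   293.66860135 1319.5491749 ] [[-8.63657190e-01  5.04078875e-01 -8.63572553e-04]
 [ 4.79195847e-01  8.20490143e-01 -3.11716643e-01]
 [-1.56421222e-01 -2.69630140e-01 -9.50174715e-01]]
(np.float64(479.289863565449), 260.62912459919306, 197.77844578045517)
top [ 246.9115318   -42.26563734 1413.76897806] [[-0.02872997 -0.99935115 -0.02172236]
 [-0.98214885  0.03226359 -0.1853178 ]
 [ 0.1858984   0.01601042 -0.98243852]]
{'clock': 0.1, 'qpos': array([-1.22378542,  0.62925558,  0.03844062,  1.51824948, -0.02702288,
        0.99629757, -0.02003275]), 'qd': array([ 0.00055942, -0.00226593, -0.00013511, -0.00128727, -0.00050242,
       -0.00061235,  0.00055064]), 'tau': array([ 2.77928651e-03, -5.64538157e+01,  1.23029765e+00, -1.93974227e+01,
        1.12881640e-02,  5.44244918e-03,  5.56645503e-06]), 'eef_pos': array([260.51336785, 594.91054842, 230.48562532]), 'tool_rot': array([-3.13990011e+00, -4.84219385e-06,  2.72874030e+00]), 'force': array([-0.62150544, -0.37348322,  0.12365651]), 'torque': array([ 0.02295047, -0.01131722, -0.0189238 ]), 'width': 85.66105617912079}
```

View pics/scene0.png

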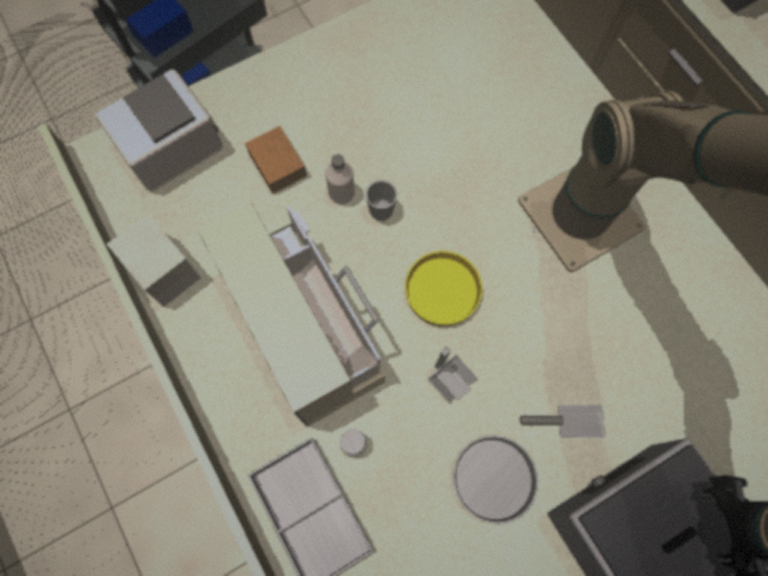

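View pics/top0.png

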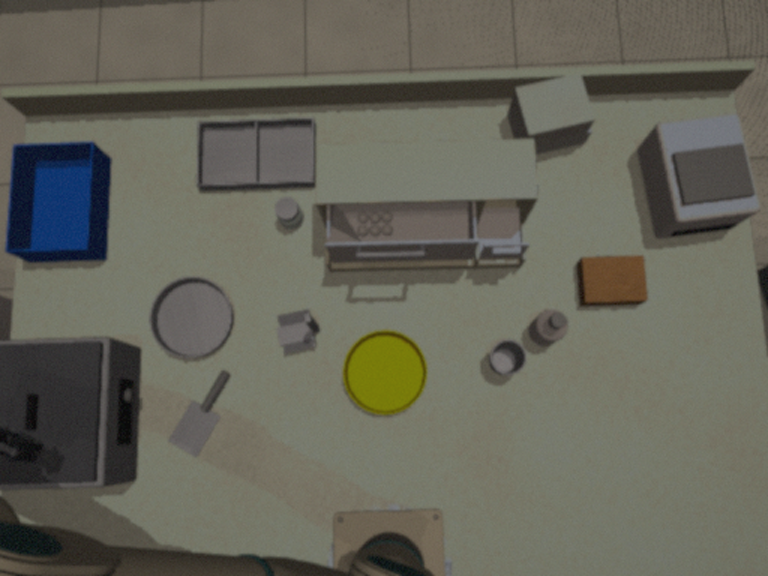

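The scene view shows the rack, with the scoop at (455,370), the steel pan at (495,480) and the yellow decoy at (443,288). In the top view the six tablets are in the left half of the bin at (375,222), the bar is at (390,250), the scoop at (300,325) and the steel pan at (193,318). Next I'll measure these.

Run:
```python
from h import *
for n,(a,b,c,d) in {"top":(90,195,170,360),"scene":(120,290,130,345)}.items():
    D=np.load(n+"0.npz"); save(D["im"][a:b,c:d],n+"0crop.png",4 if n=="top" else 3.4)
T=np.load("top0.npz"); W=T["W"];
def p(u,v): return np.round(W[v,u],0)
# heights map
for v in range(90,240,6):
    print(v,[int(W[v,u,2]) if W[v,u,2]==W[v,u,2] else None for u in range(180,360,6)])
```

```text
90 [6, 0, 2, 6, 5, 1, -3, 0, -4, -4, -4, -5, 4, 0, 0, 2, 2, 0, 0, -1, -5, 2, -3, 5, -3, -3, -2, 12, 75, 113]
96 [2, 0, 1, 4, 0, 227, 227, 226, 223, 226, 227, 225, 227, 228, 224, 228, 229, 225, 230, 226, 224, 223, 225, 223, 227, 224, 226, 226, 226, 226]
102 [2, 0, 3, 3, 4, 228, 227, 227, 227, 224, 227, 226, 228, 222, 221, 229, 228, 227, 225, 226, 224, 225, 227, 228, 223, 226, 229, 229, 225, 227]
108 [2, 4, -2, 0, 1, 226, 223, 221, 226, 228, 227, 222, 225, 226, 220, 229, 225, 228, 224, 226, 226, 225, 223, 225, 230, 229, 226, 227, 225, 231]
114 [1, 1, 4, 0, 3, 227, 227, 226, 228, 225, 226, 229, 227, 227, 224, 229, 226, 226, 228, 224, 225, 224, 228, 225, 224, 226, 227, 225, 225, 227]
120 [0, 6, 35, 32, 38, 227, 229, 228, 225, 225, 227, 225, 225, 228, 225, 226, 224, 228, 227, 224, 225, 225, 228, 222, 226, 225, 225, 230, 226, 226]
126 [-1, -4, -4, 0, -6, 223, 229, 232, 227, 224, 226, 225, 225, 227, 225, 226, 225, 229, 224, 224, 221, 224, 228, 224, 228, 223, 223, 228, 225, 225]
132 [1, 70, 72, -3, -1, 224, 228, 222, 228, 225, 223, 231, 225, 227, 227, 225, 227, 227, 228, 227, 224, 225, 222, 
[... 1316 characters left out ...]
, 1, -1, -2, 5, -1, -4, 1, 2, -1, -5, 0, 3, 1, 0, -1, -6]
204 [-2, -1, 0, -1, -2, 1, -3, -5, -5, 1, 0, 1, 7, 0, 2, -2, 4, -1, 0, 1, 7, 0, 0, 1, 0, 0, -6, 2, -3, 1]
210 [-1, 20, 15, 13, 138, 0, 1, -4, -1, 5, 0, 1, 0, 1, 3, -4, 1, -1, 0, -2, 0, 1, -2, -4, 0, 4, 0, -2, 4, 0]
216 [2, 5, 3, 1, -1, 69, -7, 1, 0, 0, -1, 5, 0, 0, 4, -4, 7, 0, 3, 0, 2, 0, 5, -4, -2, 0, 1, 4, -2, 43]
222 [0, -1, 1, -1, 0, 2, 1, -1, 1, 0, 0, 29, 15, 11, 27, 0, -1, 1, 2, -1, 0, 6, -7, 4, -2, 2, 0, 0, -6, 36]
228 [-2, -1, 6, 4, 12, -3, 5, -1, -3, -4, 15, 7, 8, 2, 1, 0, 31, -1, 0, 0, 3, 6, 4, 2, -5, -1, 59, 73, 2, -1]
234 [-1, -2, 21, -2, 0, 2, 1, 0, -4, 21, 4, -2, 1, 1, 4, 4, 4, 0, 3, 2, 2, -2, -2, 0, 2, 1, 7, 16, 71, 0]
```

View pics/top0crop.png

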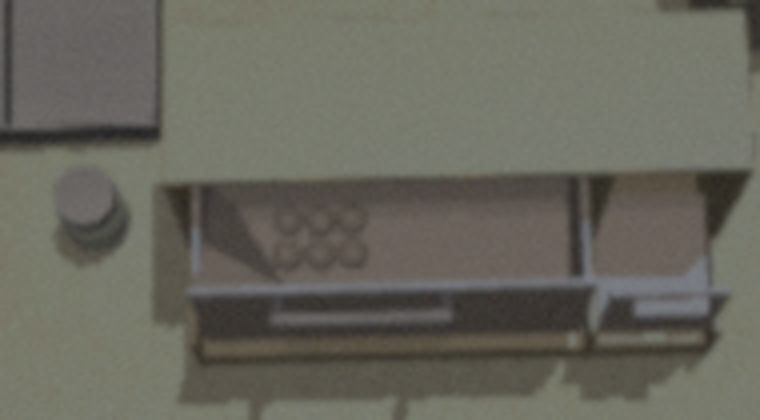

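View pics/scene0crop.png

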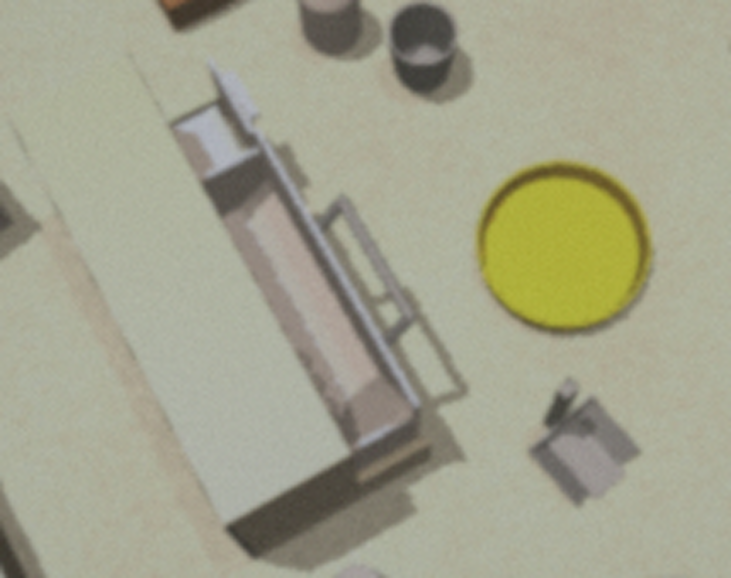

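Run:
```python
from h import *
T=np.load("top0.npz"); W=T["W"]; S=np.load("scene0.npz")
R=lambda x:np.round(x,1)
for nm,D in (("top",T),("scene",S)):
    W=D["W"]; z=W[...,2]
    def reg(x0,x1,y0,y1,z0,z1):
        m=(W[...,0]>x0)&(W[...,0]<x1)&(W[...,1]>y0)&(W[...,1]<y1)&(z>z0)&(z<z1); return m
    print(nm)
    m=reg(400,900,-300,250,218,235); P=W[m]; 
    # rack top
    Q=P[P[:,0]>620]; print("rack top n",len(Q),R(Q.min(0)),R(Q.max(0)))
    r=cv2.minAreaRect(Q[:,:2].astype(np.float32)); print(r)
    m=reg(400,585,-300,250,208,240); B=W[m]; 
    if len(B): print("bar",len(B),R(B.mean(0)),R(B.min(0)),R(B.max(0)), np.polyfit(B[:,1],B[:,0],1))
    m=reg(400,560,60,200,120,150);B=W[m]; print("handle top",len(B),R(np.median(B,0)),R(B.min(0)),R(B.max(0)))
    B=W[reg(380,560,60,220,3,60)]
    if len(B): print("bowl",R(B.min(0)),R(B.max(0)),cv2.minAreaRect(B[:,:2].astype(np.float32)))
    for nme,(x0,x1,y0,y1,z0) in dict(steelpan=(320,600,220,420,20),yel=(250,480,-120,90,20),jar=(560,700,90,200,55),spray=(300,520,-330,-200,20),beaker=(300,480,-250,-130,60),carton=(400,650,-450,-280,30)).items():
        B=W[reg(x0,x1,y0,y1,z0,400)]
        if len(B): print(nme,len(B),R(np.nanpercentile(B,2,axis=0)),R(np.nanpercentile(B,98,axis=0)),np.round(cv2.minEnclosingCircle(B[:,:2].astype(np.float32))[0]))
```

```text
top
rack top n 5954 [ 635.1 -280.5  218.4] [750.8 103.8 234.6]
((693.3501586914062, -88.39045715332031), (384.3699645996094, 112.60987854003906), 89.40845489501953)
bar 191 [547.8 -23.4 222.6] [542.5 -82.5 209.5] [560.5  36.2 230.7] [4.45159515e-03 5.47944721e+02]
handle top 34 [454.9 130.8 138.5] [447.9 124.8 121.8] [462.4 137.6 145.6]
bowl [380.3  60.1   3. ] [559.9 220.   59.1] ((470.0735778808594, 140.0463409423828), (179.70587158203125, 159.8636016845703), 0.037261538207530975)
steelpan 260 [326.5 296.   20.3] [563.3 417.9  36.1] [441. 367.]
yel 347 [285.2 -82.5  20.6] [443.   76.1  36.7] [364.  -2.]
jar 423 [574.1  90.2  61.4] [698.1 197.6 230.2] [636. 145.]
spray 696 [ 351.  -326.7   24. ] [ 459.5 -204.6  152.5] [ 409. -269.]
beaker 95 [ 347.9 -248.4   61.6] [ 412.2 -201.3   86.4] [ 380. -233.]
carton 1142 [ 407.8 -448.2   34.5] [ 569.4 -287.5  152. ] [ 527. -334.]
scene
rack top n 5731 [ 637.  -280.1  218. ] [750.1 105.  234.4]
((693.4818725585938, -87.87754821777344), (385.189697265625, 110.6270980834961), 89.43421936035156)
bar 184 [549.3 -21.  222.8] [542.1 -81.7 208.3] [561.3  37.  231.6] [8.79129452e-03 5.49434799e+02]
handle top 28 [458.4 133.6 139.9] [448.4 126.5 127.9] [464.9 138.8 143.3]
bowl [380.2  60.    3. ] [559.8 218.8  56.2] ((470.003173828125, 139.31500244140625), (158.95350646972656, 178.6471710205078), 89.56050872802734)
steelpan 275 [328.8 296.5  20.2] [563.1 417.2  36.5] [441. 371.]
yel 311 [284.8 -81.3  20.8] [443.2  77.2  36.5] [363.  -3.]
jar 753 [576.3  90.7  60.5] [698.6 195.9 230.1] [637. 145.]
spray 806 [ 351.6 -324.8   22.9] [ 465.  -202.7  152.3] [ 413. -266.]
beaker 107 [ 348.4 -247.7   60.7] [ 412.1 -200.2   84.7] [ 380. -231.]
carton 957 [ 415.6 -447.    33.2] [ 571.  -286.5  151.9] [ 495. -369.]
```

Run:
```python
from h import *
R=lambda x:np.round(x,1)
for nm in ("top","scene"):
    D=np.load(nm+"0.npz"); W=D["W"]; z=W[...,2]; im=D["im"]
    def reg(x0,x1,y0,y1,z0,z1):
        return (W[...,0]>x0)&(W[...,0]<x1)&(W[...,1]>y0)&(W[...,1]<y1)&(z>z0)&(z<z1)
    m=reg(370,540,230,410,22,45); P=W[m]; c=cv2.minEnclosingCircle(P[:,:2].astype(np.float32)); e=cv2.fitEllipse(P[:,:2].astype(np.float32)); print(nm,"pan",c,e)
    m=reg(330,430,-270,-170,62,100); P=W[m]; print("beaker",cv2.minEnclosingCircle(P[:,:2].astype(np.float32)))
    m=reg(560,640,120,200,62,90); P=W[m]; print("jar",cv2.minEnclosingCircle(P[:,:2].astype(np.float32)))
    # scoop: print map of region
    m=reg(390,520,90,230,-20,160); v,u=np.where(m); v0,v1,u0,u1=v.min(),v.max(),u.min(),u.max(); print(v0,v1,u0,u1)
    save(im[v0:v1,u0:u1],nm+"scoop.png",7)
    m=reg(400,510,100,215,13,24); P=W[m]; print("rim-height pts",len(P)); print(R(P[np.argsort(P[:,1])][::max(1,len(P)//24)]).tolist())
```

```text
top pan ((452.66363525390625, 333.4242248535156), 86.46482849121094) ((351.4134826660156, 231.5115509033203), (140.7447967529297, 226.97633361816406), 0.0)
beaker ((380.52203369140625, -233.54588317871094), 33.602882385253906)
jar ((0.0, 0.0), 0.0)
197 241 178 225
rim-height pts 149
[[451.4, 124.9, 23.1], [423.2, 132.3, 13.6], [417.0, 137.7, 17.5], [416.5, 142.8, 23.3], [423.7, 147.0, 13.7], [420.3, 149.4, 17.8], [417.9, 152.8, 14.4], [420.7, 155.5, 16.2], [488.8, 160.5, 19.7], [427.2, 161.8, 13.1], [420.9, 164.3, 16.7], [483.5, 167.0, 16.7], [482.9, 169.3, 21.0], [427.4, 170.6, 13.7], [475.2, 173.4, 13.8], [477.8, 175.8, 17.0], [474.6, 178.6, 18.4], [480.7, 181.5, 18.4], [409.2, 184.2, 21.4], [480.8, 187.4, 18.9], [472.5, 188.0, 15.2], [413.1, 191.2, 14.6], [478.3, 193.6, 17.1], [481.2, 196.4, 18.3], [481.0, 201.9, 20.9]]
scene pan ((456.4264221191406, 337.848876953125), 85.67950439453125) ((618.182861328125, 523.3533935546875), (251.4423828125, 563.5687255859375), 137.3667449951172)
beaker ((380.61297607421875, -232.30535888671875), 34.44404983520508)
jar ((0.0, 0.0), 0.0)
222 281 269 327
rim-height pts 138
[[464.6, 128.8, 20.3], [462.7, 137.2, 20.8], [445.8, 139.4, 18.8], [422.0, 142.2, 17.4], [416.6, 145.3, 17.3], [486.5, 147.3, 16.5], [488.7, 150.3, 19.6], [413.5, 151.3, 19.6], [479.7, 154.2, 13.2], [485.7, 156.4, 23.9], [410.8, 159.2, 16.0], [413.2, 162.2, 19.3], [482.5, 163.9, 16.8], [412.6, 166.5, 21.1], [481.8, 168.2, 18.5], [415.2, 171.4, 17.8], [485.5, 173.6, 21.6], [487.0, 176.1, 20.9], [484.2, 177.5, 19.4], [413.1, 179.6, 16.7], [483.7, 181.9, 22.9], [484.8, 184.2, 19.9], [413.3, 186.1, 14.7], [415.8, 189.0, 18.1], [417.4, 191.5, 18.0], [411.2, 194.3, 13.6], [475.9, 199.2, 15.7], [472.0, 204.6, 14.1]]
```

```bash
python3 -c "
import cv2,numpy as np
a=cv2.imread('pics/topscoop.png');b=cv2.imread('pics/scenescoop.png');print(a.shape,b.shape)
h=560
f=lambda i:cv2.resize(i,(int(i.shape[1]*h/i.shape[0]),h)) 
c=np.hstack([f(a),f(b)]);s=min(1,800/c.shape[1]);cv2.imwrite('pics/sc.png',cv2.resize(c,None,fx=s,fy=s))"
```

```text
(308, 329, 3) (413, 406, 3)
```

View pics/sc.png

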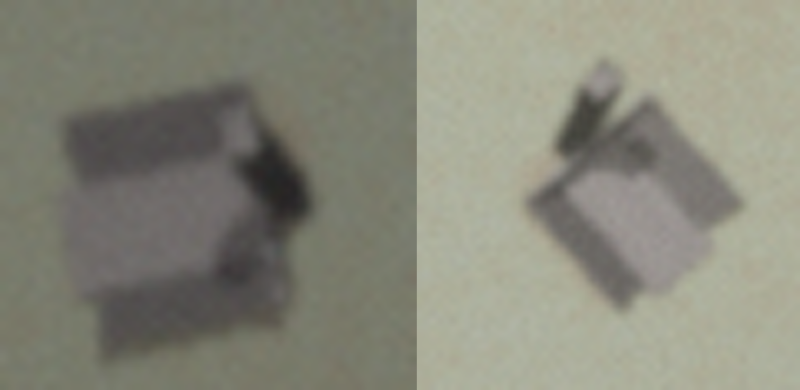

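```bash
cat >> h.py <<'E'
def ray(g,u,v,z):
    im,zz,f,cx,cy,E=g
    C=-E[:3,:3].T@E[:3,3]; d=E[:3,:3].T@np.array([(u-cx)/f,(v-cy)/f,1])
    return C+d*(z-C[2])/d[2]
E
python3 - <<'E'
from h import *
g=get("top"); k=8.87
pt=[(240,85),(65,120),(105,360),(280,325)]
P=[ray(g,178+a/k,197+b/k,20) for a,b in pt]
for p in P: print(np.round(p,1))
for a,b in ((0,1),(3,2)):
    d=P[b]-P[a]; print("yaw",np.degrees(np.arctan2(-d[0],d[1])),np.hypot(*d[:2]))
for a,b in ((0,3),(1,2)):
    d=P[a]-P[b]; print("yaw",np.degrees(np.arctan2(d[1],d[0])),np.hypot(*d[:2]))
# handle top
for nm in ("top","scene"):
    W=np.load(nm+"0.npz")["W"];z=W[...,2];m=(W[...,0]>430)&(W[...,0]<480)&(W[...,1]>100)&(W[...,1]<150)&(z>130)&(z<150);Q=W[m];print(len(Q),Q.mean(0),cv2.minAreaRect(Q[:,:2].astype(np.float32)))
# pan with rim mask
for nm in ("top","scene"):
    W=np.load(nm+"0.npz")["W"];z=W[...,2];m=(W[...,0]>360)&(W[...,0]<560)&(W[...,1]>230)&(W[...,1]<430)&(z>22)&(z<45);Q=W[m]
    x,y=Q[:,0],Q[:,1]; 
    for _ in range(4):
        A=np.c_[2*x,2*y,np.ones_like(x)];s=np.linalg.lstsq(A,x*x+y*y,rcond=None)[0];r=np.sqrt(s[2]+s[0]**2+s[1]**2); e=np.abs(np.hypot(x-s[0],y-s[1])-r);k=e<8;x,y=x[k],y[k]
    print(nm,s[:2],r,len(x))
E
```

```text
[489.6 145.5  20. ]
[479.6 204.   20. ]
[399.  190.8  20. ]
[408.8 132.9  20. ]
yaw 9.633356694507198 59.36344623885067
yaw 9.582743668177551 58.72620217378945
yaw 8.902614525651467 81.71267434932358
yaw 9.34927585876386 81.65515577980685
30 [455.38454206 131.04329179 139.22336964] ((455.5418395996094, 131.3224334716797), (15.410563468933105, 11.49775218963623), 9.729504585266113)
26 [457.20550032 133.14893054 139.38263095] ((456.97467041015625, 132.47633361816406), (14.369195938110352, 12.234309196472168), 15.733179092407227)
top [483.3653416 374.9092003] 78.8765100540789 201
scene [483.81590124 375.69298472] 78.81900407095434 219
```

```bash
cat >> h.py <<'E'
import json
from scipy.spatial.transform import Rotation as Ro
def st(log=True):
    s=ctrl.read_state()
    if log: open("log.jsonl","a").write(json.dumps([list(map(float,s["qpos"])),list(map(float,s["eef_pos"])),list(map(float,s["tool_rot"]))])+"\n")
    print("t%.2f pos %s rot %s F %s w %.1f"%(s["clock"],np.round(s["eef_pos"],1),np.round(s["tool_rot"],3),np.round(s["force"],1),s["width"])); print(" q",np.round(s["qpos"],3))
    return s
def Rc(s): return Ro.from_euler("xyz",s["tool_rot"]).as_matrix()
def down(az_y):  # tool pointing down with tool y at azimuth (deg)
    a=np.radians(az_y); y=np.array([np.cos(a),np.sin(a),0]); z=np.array([0,0,-1.]); return np.c_[np.cross(y,z),y,z]
def delta(s,pos,R=None):
    R0=Rc(s); d=R0.T@(np.array(pos)-s["eef_pos"]); R=R0 if R is None else R
    rv=Ro.from_matrix(R0.T@R).as_rotvec(degrees=True); print(np.round(d,1),np.round(rv,2)); return d,rv
E
python3 - <<'E'
from h import *
s=st(); delta(s,[547.5,-22,300],down(-0.5))
E
```

```text
t0.15 pos [260.5 595.  230.6] rot [-3.14  -0.     2.729] F [ 0.4 -0.4 -0.2] w 85.2
 q [-1.224  0.629  0.038  1.518 -0.027  0.996 -0.02 ]
[-510.4 -450.2  -68.8] [-7.000e-02  5.000e-02  6.685e+01]
```

```bash
python3 -m jog '0 0 -69 0 0 5 0;-60 -50 -69 0 0 12 -0.3;-120 -104 -69 0 0 20 -0.3;-180 -157 -69 0 0 28 -0.3;-240 -210 -69 0 0 36 -0.3;-300 -263 -69 0 0 44 -0.3;-360 -316 -69 0 0 52 -0.3;-420 -370 -69 0 0 60 -0.3'
python3 - <<'E'
from h import *
s=st(); delta(s,[547.5,-22,300],down(-0.5))
E
```

```text
clock: 1.15
eef_pos: [446.4, 197.5, 300.4]
tool_rot: [3.141, -0.0, 1.677]
force: [1.4, 0.1, -0.3]
width: 29.9
t1.15 pos [446.4 197.5 300.4] rot [ 3.141 -0.     1.677] F [ 1.4  0.1 -0.3] w 29.9
 q [-0.765  0.333  0.393  1.87  -0.153  0.968 -0.198]
[-229.    77.2    0.3] [ 0.02 -0.02  6.6 ]
```

```bash
python3 -m jog '-60 20 0 0 0 3 -0.3;-120 40 0 0 0 6.6 -0.3;-180 60 0 0 0 6.6 -0.3;-229 77 0 0 0 6.6 -0.3;-229 77 0 0 0 6.6 -0.3;-229 77 0 0 0 6.6 -0.3'
python3 - <<'E'
from h import *
s=st(); delta(s,[547.5,-22,201],down(-0.5))
for n in ("top","scene"): g=get(n); save(g[0],n+"1.png",1.5)
E
```

```text
clock: 1.9
eef_pos: [547.3, -19.3, 299.8]
tool_rot: [-3.14, -0.001, 1.566]
force: [0.7, 0.4, 0.5]
width: 30.0
t1.90 pos [547.3 -19.3 299.8] rot [-3.140e+00 -1.000e-03  1.566e+00] F [0.7 0.4 0.5] w 30.0
 q [-0.325  0.438  0.459  1.722 -0.221  1.034  0.205]
[-2.8  0.3 98.8] [-0.07 -0.04  0.24]
```

View pics/scene1.png

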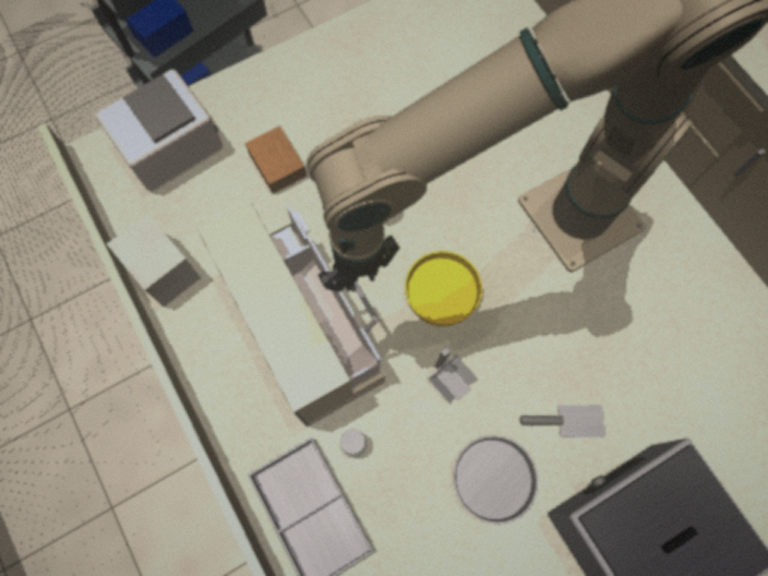

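The gripper is over the bar at about (360,275) with nothing in between, so I'll go down and grip it.

```bash
python3 -m jog '-2.5 0 40 0 0 0 -0.3;-2.5 0 75 0 0 0 -0.3;-2.5 0 98 0 0 0 -0.3;-2.5 0 98 0 0 0 -0.3'
python3 -m jog '0 0 0 0 0 0 -0.7;0 0 0 0 0 0 -1;0 0 0 0 0 0 -1;0 0 0 0 0 0 -1;0 0 0 0 0 0 -1'
python3 -c "
from h import *
s=st()"
```

```text
clock: 2.5
eef_pos: [546.3, -20.5, 200.9]
tool_rot: [-3.138, -0.001, 1.569]
force: [-0.2, -0.2, 0.6]
width: 29.8
clock: 3.12
eef_pos: [548.3, -21.6, 203.5]
tool_rot: [3.14, -0.001, 1.567]
force: [-1.8, 3.1, 6.7]
width: 8.0
t3.12 pos [548.3 -21.6 203.5] rot [ 3.140e+00 -1.000e-03  1.567e+00] F [-1.8  3.1  6.7] w 8.0
 q [-0.281  0.547  0.409  1.843 -0.292  0.808  0.274]
```

```bash
python3 -m jog '0 -8 1.8 0 0 0 -1;0 -15.5 3.7 0 0 0 -1;0 -23 6 0 0 0 -1;0 -30.6 8.9 0 0 0 -1;0 -38 12.1 0 0 0 -1;0 -45.2 15.6 0 0 0 -1;0 -52.2 19.5 0 0 0 -1;0 -58.9 23.7 0 0 0 -1'
python3 -c "
from h import *
s=st()"
```

```text
clock: 4.12
eef_pos: [492.7, -21.1, 180.6]
tool_rot: [3.133, -0.001, 1.567]
force: [2.2, 4.1, 9.9]
width: 7.9
t4.12 pos [492.7 -21.1 180.6] rot [ 3.133e+00 -1.000e-03  1.567e+00] F [2.2 4.1 9.9] w 7.9
 q [-0.287  0.504  0.395  2.017 -0.308  0.668  0.302]
```

```bash
python3 -m jog '0 -6.6 4.5 0 0 0 -1;0 -13 9.3 0 0 0 -1;0 -19 14.5 0 0 0 -1;0 -24.9 19.9 0 0 0 -1;0 -30.5 25.6 0 0 0 -1;0 -35.8 31.6 0 0 0 -1;0 -41.5 38 0 0 0 -1;0 -46 44 0 0 0 -1'
python3 -m jog '0 -4 5 0 0 0 -1;0 -7 8 0 0 0 -1;0 -7 8 0 0 0 -1'
python3 - <<'E'
from h import *
s=st()
for n in ("top","scene"): g=get(n); save(g[0],n+"2.png",1.5)
E
```

```text
clock: 5.12
eef_pos: [446.4, -20.7, 135.5]
tool_rot: [3.134, -0.001, 1.567]
force: [4.5, 5.0, 4.1]
width: 7.8
clock: 5.5
eef_pos: [444.1, -20.7, 131.3]
tool_rot: [3.124, -0.002, 1.567]
force: [4.0, 8.1, 40.8]
width: 7.6
t5.50 pos [444.1 -20.7 131.3] rot [ 3.124e+00 -2.000e-03  1.567e+00] F [ 4.   8.1 40.8] w 7.6
 q [-0.24   0.528  0.32   2.191 -0.376  0.455  0.372]
```

View pics/scene2.png

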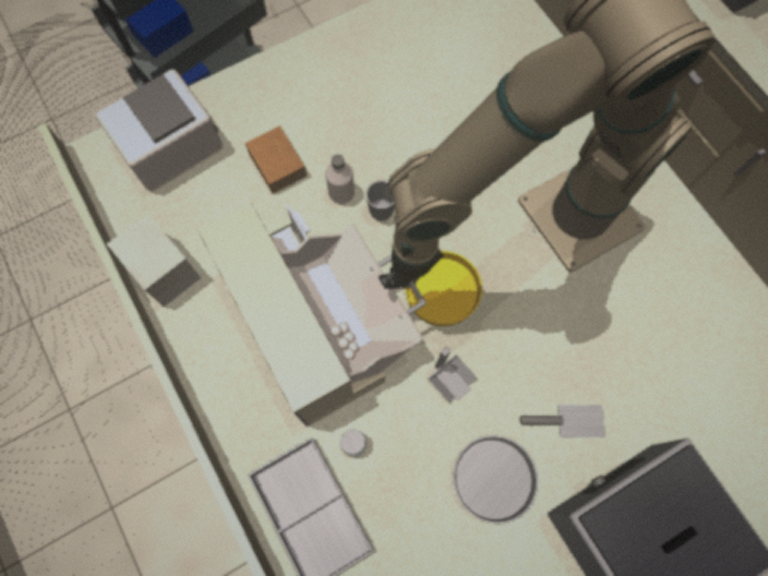

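The bin is at its stop, with the force up to 41 N, and the tablets lie in the left part of the trough at about (345,340) in the scene view. I'll relax, release and rise.

```bash
python3 -m jog '0 7 -8 0 0 0 -1;0 8 -10 0 0 0 -0.6;0 8 -10 0 0 0 -0.45;0 8 -10 0 0 0 -0.45;0 8 -10 0 0 0 -0.45'
python3 - <<'E'
from h import *
s=st(); delta(s,[443,-21,250],down(-0.5))
E
```

```text
clock: 6.22
eef_pos: [443.3, -22.0, 136.3]
tool_rot: [-3.141, 0.0, 1.566]
force: [-0.1, -0.7, -0.2]
width: 23.2
t6.22 pos [443.3 -22.  136.3] rot [-3.141  0.     1.566] F [-0.1 -0.7 -0.2] w 23.2
 q [-0.252  0.526  0.34   2.172 -0.359  0.496  0.358]
[   1.    -0.5 -113.7] [-0.05  0.01  0.23]
```

```bash
python3 -m jog '0 0 -50 0 0 0 -0.3;0 0 -100 0 0 0 -0.2;0 0 -114 0 0 0 -0.2'
cat > kin.py <<'E'
import numpy as np, json, itertools
from scipy.optimize import least_squares
from scipy.spatial.transform import Rotation as Ro
def fk(q,p,sg):
    d1,d3,d5,d7,a,b,off=p[:7]; T=np.eye(4)
    def m(T,R=None,t=(0,0,0)):
        M=np.eye(4); M[:3,3]=t
        if R is not None: M[:3,:3]=R.as_matrix()
        return T@M
    z=lambda w:Ro.from_euler("z",w); y=lambda w:Ro.from_euler("y",w)
    T=m(T,z(sg[0]*q[0]+p[7])); T=m(T,None,(0,0,d1)); T=m(T,y(q[1])); T=m(T,z(sg[1]*q[2]+p[8])); T=m(T,None,(a,0,d3)); T=m(T,y(q[3])); T=m(T,None,(b,0,0)); T=m(T,z(sg[2]*q[4]+p[9])); T=m(T,None,(0,0,d5)); T=m(T,y(q[5]));T=m(T,None,(p[10],0,0)); T=m(T,z(sg[3]*q[6]+off)); T=m(T,None,(0,0,d7)); return T
D=[json.loads(l) for l in open("log.jsonl")]
def fit():
    best=None
    for sg in itertools.product((1,-1),repeat=4):
      for off in (np.pi/2,-np.pi/2):
        def res(p):
            r=[]
            for q,x,e in D:
                T=fk(q,p,sg); r+=list(T[:3,3]-x)+list(300*(Ro.from_euler("xyz",e).as_matrix()-T[:3,:3]).ravel())
            r+=[0.05*(p[4]),.05*p[5],.05*p[10],30*p[7],30*p[8],30*p[9]]
            return r
        s=least_squares(res,[350,400,400,250,0,0,off,0,0,0,0],loss="soft_l1",f_scale=20,max_nfev=100)
        if best is None or s.cost<best[0]: best=(s.cost,sg,s.x,np.abs(s.fun[:-6]).max())
    return best
if __name__=="__main__":
    from h import st; st()
    D=[json.loads(l) for l in open("log.jsonl")]
    b=fit(); print(b[0],b[1],np.round(b[2],3),b[3]); np.savez("kin.npz",p=b[2],sg=b[1])
E
python3 kin.py
```

```text
clock: 6.6
eef_pos: [445.2, -22.1, 253.0]
tool_rot: [3.137, -0.0, 1.566]
force: [0.6, 0.7, 0.1]
width: 34.3
t6.60 pos [445.2 -22.1 253. ] rot [ 3.137 -0.     1.566] F [0.6 0.7 0.1] w 34.3
 q [-0.378  0.336  0.484  2.044 -0.216  0.805  0.228]
24.6946814863076 (-1, -1, -1, -1) [ 3.26874e+02  5.45769e+02  3.78145e+02  3.29896e+02 -8.22000e-01
 -2.86000e-01  1.52300e+00 -4.40000e-02 -3.00000e-03  2.00000e-03
 -1.20050e+01] 2.7793677124354517
```

```bash
cat > feas.py <<'E'
from kin import *
k=np.load("kin.npz"); P=k["p"]; SG=k["sg"]
lo=np.array([-3.06,-.37,-1.25,.18,-1.1,.23,-2.94])+.05; hi=np.array([3.06,2.12,1.32,2.47,4.24,1.98,2.94])-.05
def ik(pos,R,q0):
    def res(q):
        T=fk(q,P,SG); return np.r_[T[:3,3]-pos,300*(T[:3,:3]-R).ravel(),2*(q-q0)]
    s=least_squares(res,np.clip(q0,lo+1e-3,hi-1e-3),bounds=(lo,hi)); T=fk(s.x,P,SG)
    return s.x,np.linalg.norm(T[:3,3]-pos),np.linalg.norm(T[:3,:3]-R)
# scoop frame pose -> tool ; sgn: tool y = sgn*scoop y
def tool(G,az,th,sgn):
    """G grip point, az lip azimuth deg, th lip-down tilt deg"""
    a=np.radians(az-90); Rs=Ro.from_euler("z",a)*Ro.from_euler("x",-np.radians(th)); Rs=Rs.as_matrix()
    y=sgn*Rs[:,1]; z=-Rs[:,2]; R=np.c_[np.cross(y,z),y,z]
    return np.array(G)+19*z, R, Rs
E
python3 - <<'E'
from feas import *
q=np.array(D[-1][0]) if D else None
for sgn in (1,-1):
  # start: grasp
  q=np.array([-.3,.5,.3,1.9,0,.8,sgn*-1.4*-1])
  R0=tool([456,132,115],99.5,0,sgn)
  best=None
  for q7 in (-1.4,1.4,-1.8,1.8):
    r=ik(*R0[:2],np.array([-.3,.5,.3,1.9,-.1,.8,q7]))
    if best is None or r[1]+100*r[2]<best[1]+100*best[2]: best=r
  print("sgn",sgn,np.round(best[0],2),np.round(best[1:],3))
  for az in range(0,360,30):
    qq=best[0]; dd=[]
    tgt=((az-99.5+180)%360)-180
    n=12
    for i in range(n+1):   # transit
        f=i/n; G=np.array([456,132,300])*(1-f)+np.array([483,375,260])*f
        t=tool(G,99.5+tgt*f,-20,sgn); r=ik(t[0],t[1],qq); qq=r[0]
    e0=r[1:]
    for th in (-10,0,10,20,30,40,50,60):
        # lip at pan centre, z=25
        Rs=tool([0,0,0],az,th,sgn)[2]; G=np.array([483,375,25])-Rs@np.array([0,50 if False else 78,-115]); 
        t=tool(G,az,th,sgn); r=ik(t[0],t[1],qq); qq=r[0]; dd.append(round(r[1]+100*r[2],1))
    print(az,np.round(e0,2),dd,np.round(qq,2))
E
```

```text
sgn 1 [-0.46  0.62  0.18  2.12 -0.27  0.42  1.67] [0.008 0.   ]
0 [0. 0.] [np.float64(0.0), np.float64(0.0), np.float64(0.0), np.float64(0.0), np.float64(0.0), np.float64(0.0), np.float64(0.0), np.float64(33.5)] [-0.28  1.31 -0.63  0.81 -0.    1.93 -0.77]
30 [0. 0.] [np.float64(0.0), np.float64(0.0), np.float64(0.0), np.float64(0.0), np.float64(0.0), np.float64(0.0), np.float64(31.4), np.float64(91.4)] [-0.6   1.21 -0.16  0.89  0.    1.93 -0.22]
60 [0. 0.] [np.float64(0.0), np.float64(0.0), np.float64(0.0), np.float64(0.0), np.float64(0.0), np.float64(0.0), np.float64(15.8), np.float64(72.0)] [-0.99  1.25  0.41  0.86  0.    1.93  0.41]
90 [0. 0.] [np.float64(0.0), np.float64(0.0), np.float64(0.0), np.float64(0.0), np.float64(0.0), np.float64(0.0), np.float64(0.0), np.float64(0.0)] [-1.22  1.31  0.64  0.84  0.11  1.86  0.8 ]
120 [0. 0.] [np.float64(0.0), np.float64(0.0), np.float64(0.0), np.float64(0.0), np.float64(0.0), np.float64(0.0), np.float64(0.0), np.float64(0.0)] [-1.53  1.19  0.76  1.37  0.24  1.26  0.97]
150 [0. 0.] [np.float64(0.0), np.float64(0.0), np.float64(0.0), np.floa
[... 3049 characters left out ...]
t64(0.0), np.float64(18.5)] [ 0.35  1.18 -1.05  2.42  3.13  0.74 -2.01]
270 [0. 0.] [np.float64(0.0), np.float64(0.0), np.float64(0.0), np.float64(0.0), np.float64(0.0), np.float64(0.1), np.float64(16.1), np.float64(29.3)] [ 0.56  1.3  -1.2   2.02  0.28  0.28  1.26]
300 [227.7    0.91] [np.float64(372.4), np.float64(351.1), np.float64(327.1), np.float64(301.4), np.float64(275.2), np.float64(250.7), np.float64(233.7), np.float64(216.9)] [-0.51  1.11  0.9   1.89 -1.05  1.93 -2.89]
330 [122.34   0.52] [np.float64(193.3), np.float64(193.5), np.float64(177.5), np.float64(164.2), np.float64(155.1), np.float64(149.8), np.float64(150.3), np.float64(160.2)] [-0.68  1.2   0.89  1.56 -1.05  1.93 -2.89]
```

Run:
```python
from h import *
s=st(); delta(s,[455.8,131.8,200],down(99.5))
W=np.load("top0.npz")["W"]
for x in range(200,700,40): print(x,[int(np.nanmax(np.r_[W[(abs(W[...,0]-x)<12)&(abs(W[...,1]-y)<12)][:,2],-1])) for y in range(300,800,40)])
```

```text
t6.60 pos [445.2 -22.1 253. ] rot [ 3.137 -0.     1.566] F [0.6 0.7 0.1] w 34.3
 q [-0.378  0.336  0.484  2.044 -0.216  0.805  0.228]
[153.9   9.7  53.1] [  0.21   0.21 -99.76]
200 [10, 729, 6, 5, 8, 178, 179, 178, 179, 175, -1, -1, -1]
240 [5, 6, 11, 8, 6, 178, 351, 318, -1, 173, -1, -1, -1]
280 [7, 7, 11, 5, 5, 179, 178, 329, 180, 177, -1, -1, -1]
320 [5, 25, 9, 5, 93, 179, 179, 194, 180, 178, -1, -1, -1]
360 [25, 13, 6, 8, 7, 181, 180, 178, 179, 178, -1, -1, -1]
400 [6, 37, 35, 28, 7, 179, 180, 178, 180, 178, -1, -1, -1]
440 [36, 10, 9, 24, 4, 159, 160, 155, 161, 157, -1, -1, -1]
480 [35, 13, 9, 8, 34, 5, 4, 5, 7, 10, 8, 5, -1]
520 [33, 9, 9, 11, 31, 5, 4, 7, 7, 4, 5, 7, -1]
560 [7, 35, 34, 35, 6, 9, 7, 8, 5, 8, 7, 6, -1]
600 [6, 9, 7, 6, 7, 6, 5, 90, 95, 90, 92, 6, -1]
640 [7, 7, 6, 6, 5, 6, 5, -1, 8, 8, 84, -1, -1]
680 [5, 4, 7, 6, 5, 5, 5, -1, 9, 8, 96, -1, -1]
```

```bash
python3 -m jog '20 0 0 0 0 -10 -0.2;50 2 10 0 0 -20 -0.2;80 4 20 0 0 -30 -0.2;110 6 30 0 0 -40 -0.2;140 8 40 0 0 -50 -0.2;154 9.7 50 0 0 -60 -0.2;154 9.7 53 0 0 -70 -0.2;154 9.7 53 0 0 -80 -0.2'
python3 - <<'E'
from h import *
s=st(); delta(s,[455.8,131.8,200],down(99.5)); delta(s,[455.8,131.8,96],down(99.5))
E
```

```text
clock: 7.6
eef_pos: [453.1, 132.1, 196.3]
tool_rot: [-3.14, -0.003, 2.969]
force: [0.6, -0.3, 0.6]
width: 34.2
t7.60 pos [453.1 132.1 196.3] rot [-3.140e+00 -3.000e-03  2.969e+00] F [ 0.6 -0.3  0.6] w 34.2
 q [-0.375  0.431  0.045  2.037 -0.03   0.678  1.087]
[-2.7  0.1 -3.7] [ -0.04  -0.17 -19.38]
[ -3.    0.2 100.3] [ -0.04  -0.17 -19.38]
```

```bash
python3 -m jog '0 0 -3 0 0 -10 -0.2;0 0 -3 0 0 -19.4 -0.2;0 0 -3 0 0 -19.4 -0.2;0 0 -3 0 0 -19.4 -0.2'
python3 - <<'E'
from h import *
s=st(); delta(s,[455.8,131.8,200],down(99.5)); delta(s,[455.8,131.8,97],down(99.5))
for n in ("top","scene"):
    g=get(n); W=cloud(g);z=W[...,2];m=(W[...,0]>430)&(W[...,0]<480)&(W[...,1]>100)&(W[...,1]<150)&(z>130)&(z<145);print(n,m.sum(),W[m].mean(0) if m.sum() else '')
    u=(g[5][:3,:3]@np.array([456,132,140])+g[5][:3,3]); u=u[:2]/u[2]*g[2]+g[3:5]; u=u.astype(int)
    save(g[0][u[1]-50:u[1]+50,u[0]-65:u[0]+65],n+"3.png",5)
E
```

```text
clock: 8.1
eef_pos: [453.9, 131.9, 200.1]
tool_rot: [-3.142, -0.001, -2.985]
force: [1.1, -0.9, -0.1]
width: 34.1
t8.10 pos [453.9 131.9 200.1] rot [-3.142e+00 -1.000e-03 -2.985e+00] F [ 1.1 -0.9 -0.1] w 34.1
 q [-0.307  0.424 -0.049  2.03   0.031  0.688  1.352]
[-1.9 -0.4  0.1] [ 0.   -0.06 -0.52]
[ -2.   -0.4 103.1] [ 0.   -0.06 -0.52]
top 0 
scene 26 [456.76356877 132.93522285 140.03960736]
```

View pics/scene3.png

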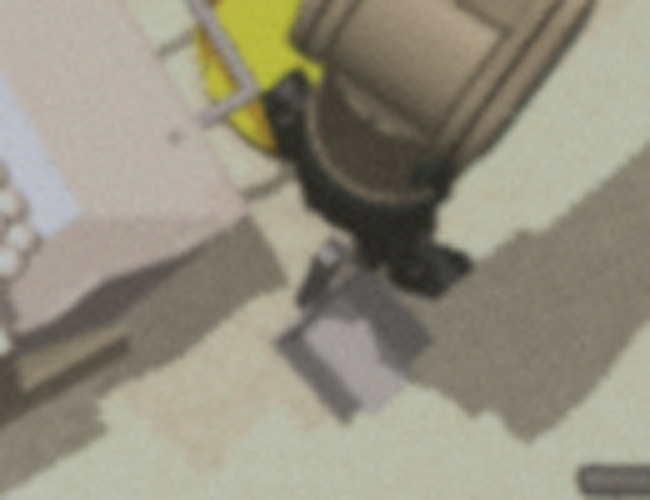

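```bash
python3 -m jog '-2 0 40 0 0 -0.5 -0.2;-2 0 75 0 0 -0.5 -0.2;-2 0 103 0 0 -0.5 -0.2;-2 0 103 0 0 -0.5 -0.2;-2 0 103 0 0 -0.5 -0.2'
python3 -m jog '0 0 0 0 0 0 -0.7;0 0 0 0 0 0 -1;0 0 0 0 0 0 -1;0 0 0 0 0 0 -1'
python3 -c "
from h import *
s=st()"
```

```text
clock: 8.82
eef_pos: [456.7, 132.7, 98.3]
tool_rot: [3.141, 0.001, -2.973]
force: [0.2, -0.2, 0.9]
width: 34.0
clock: 9.32
eef_pos: [457.1, 132.7, 98.7]
tool_rot: [3.141, 0.002, -2.973]
force: [0.3, 0.6, 6.9]
width: 11.0
t9.32 pos [457.1 132.7  98.7] rot [ 3.141e+00  2.000e-03 -2.973e+00] F [0.3 0.6 6.9] w 11.0
 q [-0.315  0.602 -0.039  2.114  0.053  0.424  1.344]
```

```bash
python3 -m jog '0 0 -20 0 0 0 -1;0 0 -60 0 0 0 -1;0 0 -115 0 0 0 -1;0 0 -170 0 0 0 -1;0 0 -231 0 0 0 -1;0 0 -231 0 0 0 -1'
python3 - <<'E'
from h import *
s=st(); delta(s,[577,-137,330],down(89.5))
for n in ("top","scene"):
    g=get(n); np.savez(n+"4.npz",im=g[0],W=cloud(g)); save(g[0],n+"4.png",1.5)
    u=(g[5][:3,:3]@np.array([577,-22,90])+g[5][:3,3]); u=u[:2]/u[2]*g[2]+g[3:5]; u=u.astype(int)
    save(g[0][u[1]-60:u[1]+60,u[0]-80:u[0]+80],n+"4c.png",5); print(u)
E
```

```text
clock: 10.07
eef_pos: [458.8, 133.3, 333.3]
tool_rot: [3.14, 0.011, -2.974]
force: [-0.2, 0.2, -1.5]
width: 11.9
t10.07 pos [458.8 133.3 333.3] rot [ 3.14   0.011 -2.974] F [-0.2  0.2 -1.5] w 11.9
 q [-0.297  0.26  -0.058  1.841  0.018  1.031  1.377]
[ -71.3 -286.3    3.6] [ 0.15  0.6  10.13]
[260 170]
[232 213]
```

View pics/top4.png

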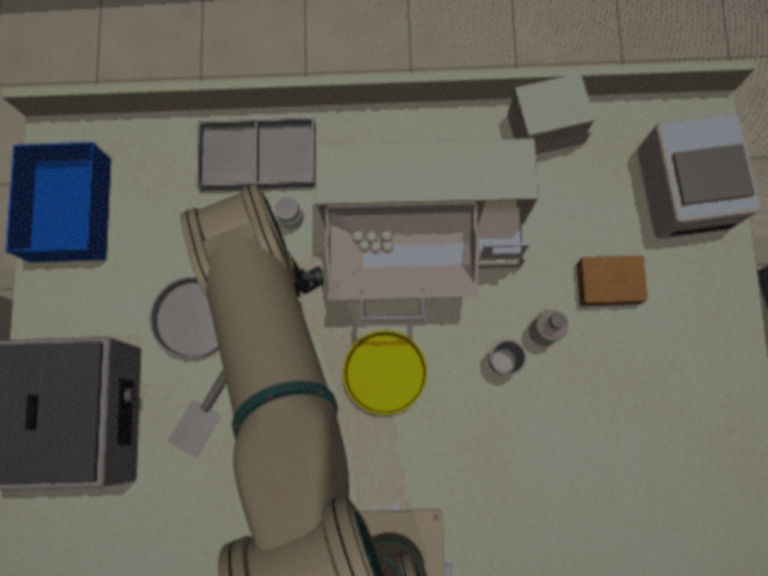

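View pics/scene4c.png

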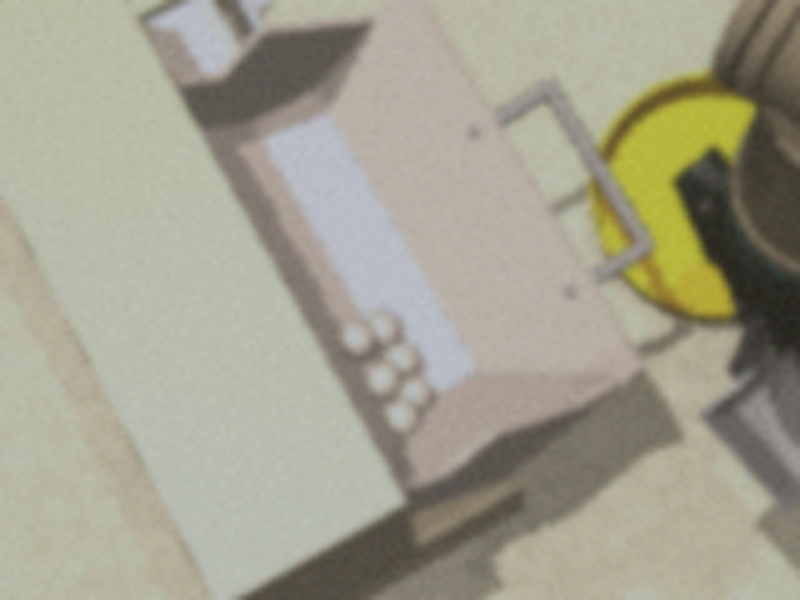

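Run:
```python
from h import *
W=np.load("scene4.npz")["W"]; g=get("scene")
for a,b in [(357,338),(380,378),(400,415),(385,326),(402,355),(415,391)]:
    u,v=152+a/5,153+b/5
    d=W[int(v)-1:int(v)+2,int(u)-1:int(u)+2].reshape(-1,3); z=np.nanmax(np.median(d[:,2])) -8
    print(np.round(d.mean(0),1), "ray@93",np.round(ray(g,u,v,93)-[577,-22,0],1), "ray@100",np.round(ray(g,u,v,100)-[577,-22,0],1))
# trough floor edges: heights across x at world y=-60,-100
Wt=np.load("top4.npz")["W"]
for nm,Q in (("s",W),("t",Wt)):
  for y in (-40,-70,-100,-140):
    m=abs(Q[...,1]-y)<3; P=Q[m]; P=P[(P[:,0]>530)&(P[:,0]<640)]; P=P[np.argsort(P[:,0])]; print(nm,y,[(int(np.mean(c[:,0])),int(np.median(c[:,2]))) for c in np.array_split(P,18) if len(c)])
m=abs(W[...,0]-575)<4; P=W[m]; P=P[(P[:,1]>-190)&(P[:,1]<120)]; P=P[np.argsort(P[:,1])]; print([(int(np.mean(c[:,1])),int(np.median(c[:,2]))) for c in np.array_split(P,40) if len(c)])
```

```text
[613.3 -13.4 117.1] ray@93 [34.5  4.6 93. ] ray@100 [ 35.    6.4 100. ]
[612.4  14.3 116.3] ray@93 [34.6 32.4 93. ] ray@100 [ 35.1  34.  100. ]
[613.9  40.3 115.7] ray@93 [35.4 57.5 93. ] ray@100 [ 35.8  59.  100. ]
[594.4 -13.2 104.1] ray@93 [16.7  6.6 93. ] ray@100 [ 17.3   8.3 100. ]
[595.7   7.1 104.8] ray@93 [16.7 26.9 93. ] ray@100 [ 17.3  28.5 100. ]
[598.5  29.6 105. ] ray@93 [20.8 49.5 93. ] ray@100 [ 21.3  51.  100. ]
s -40 [(533, 107), (540, 102), (547, 95), (552, 88), (557, 85), (562, 83), (567, 83), (572, 83), (578, 83), (584, 82), (590, 83), (597, 80), (602, 81), (609, 92), (616, 96), (623, 102), (628, 108), (633, 112)]
s -70 [(532, 107), (538, 102), (543, 100), (547, 92), (554, 87), (563, 85), (569, 82), (576, 84), (584, 85), (589, 82), (593, 81), (600, 83), (606, 87), (613, 93), (618, 97), (623, 103), (630, 108), (639, 227)]
s -100 [(532, 108), (539, 103), (543, 99), (546, 96), (553, 90), (559, 79), (565, 82), (572, 84), (577, 86), (582, 81), (588, 83), (594, 81), (602, 80), (607, 87), (613, 93), (619, 101), (624, 103), (635, 228)]
s -140 [(532, 110), (538, 103), (544
[... 772 characters left out ...]
, (630, 108), (634, 112), (638, 169)]
t -140 [(536, 105), (547, 92), (556, 84), (563, 83), (570, 81), (577, 84), (585, 80), (592, 82), (599, 80), (606, 86), (610, 90), (615, 90), (619, 98), (624, 103), (628, 108), (633, 109), (637, 173), (638, 171)]
[(-175, 178), (-173, 123), (-172, 132), (-172, 154), (-171, 166), (-170, 105), (-161, 83), (-151, 84), (-142, 82), (-132, 82), (-122, 82), (-111, 83), (-100, 84), (-91, 83), (-82, 82), (-73, 83), (-64, 81), (-54, 82), (-44, 82), (-34, 83), (-24, 85), (-15, 83), (-7, 81), (2, 82), (11, 83), (20, 82), (29, 82), (41, 94), (52, 106), (62, 118), (73, 130), (89, 157), (91, 152), (92, 134), (92, 113), (94, 77), (102, 72), (104, 40), (106, -1), (114, 0)]
```

```bash
python3 - <<'E'
from h import *
s=st(); delta(s,[580,-132,330],down(89.5))
E
python3 -m jog '-18 -60 0 0 0.5 3 -1;-35 -120 2 0 0.5 6 -1;-52 -180 4 0 0.5 9 -1;-70 -240 4 0 0.6 10.2 -1;-73 -282 4 0.2 0.6 10.2 -1;-73 -282 4 0.2 0.6 10.2 -1;-73 -282 4 0.2 0.6 10.2 -1'
python3 - <<'E'
from h import *
s=st(); delta(s,[580,-132,330],down(89.5));delta(s,[580,-132,186],down(89.5))
g=get("scene"); save(g[0],"scene5.png",1.5)
g=get("top"); save(g[0],"top5.png",1.5)
E
```

```text
t10.22 pos [455.2 132.1 327.7] rot [-3.141e+00 -2.000e-03 -2.973e+00] F [ 0.7  0.  -1. ] w 11.3
 q [-0.297  0.267 -0.058  1.848  0.018  1.029  1.377]
[ -78.8 -281.2   -2.3] [-0.03 -0.11 10.14]
clock: 11.1
eef_pos: [574.5, -132.2, 322.6]
tool_rot: [-3.139, -0.014, 3.132]
force: [0.5, 1.0, -0.9]
width: 11.1
t11.10 pos [ 574.5 -132.2  322.6] rot [-3.139 -0.014  3.132] F [ 0.5  1.  -0.9] w 11.1
 q [ 0.124  0.462  0.081  1.557 -0.034  1.138  1.772]
[-5.4  0.3 -7.5] [-0.15 -0.8  -0.03]
[ -7.4   0.7 136.5] [-0.15 -0.8  -0.03]
```

View pics/scene5.png

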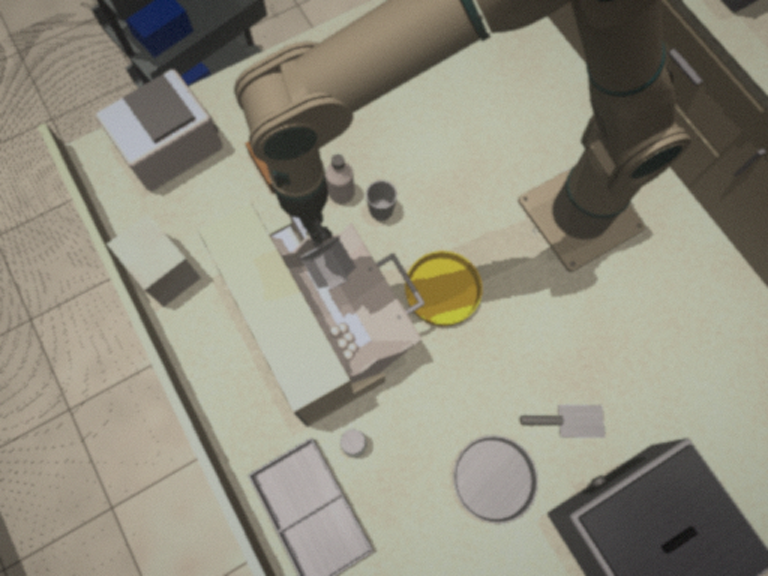

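```bash
python3 -m jog '0 0 0 0 0 0 -1;0 0 0 0 0 0 -1'
python3 - <<'E'
from h import *
s=st(); delta(s,[580,-132,200],down(89.5))
E
```

```text
clock: 11.45
eef_pos: [575.4, -132.5, 324.7]
tool_rot: [-3.137, -0.01, 3.133]
force: [-0.2, -0.4, -1.4]
width: 11.6
t11.45 pos [ 575.4 -132.5  324.7] rot [-3.137 -0.01   3.133] F [-0.2 -0.4 -1.4] w 11.6
 q [ 0.123  0.459  0.082  1.555 -0.033  1.138  1.773]
[ -5.8   1.1 124.7] [-0.24 -0.57  0.02]
```

```bash
python3 -m jog '-5 0.5 30 -0.2 -0.6 0 -1;-5 1 70 -0.2 -0.6 0 -1;-5.5 1 105 -0.2 -0.6 0 -1;-5.5 1 122 -0.2 -0.6 0 -1;-5.5 1 122 -0.2 -0.6 0 -1'
python3 - <<'E'
from h import *
s=st(); delta(s,[580,-132,182],down(89.5))
g=get("scene"); save(g[0][150:270,170:330],"scene6.png",5)
g=get("top"); save(g[0][110:230,190:350],"top6.png",5)
E
```

```text
clock: 12.08
eef_pos: [578.8, -132.4, 201.4]
tool_rot: [-3.141, -0.002, 3.132]
force: [-0.6, -0.6, -1.0]
width: 11.5
t12.07 pos [ 578.8 -132.4  201.4] rot [-3.141e+00 -2.000e-03  3.132e+00] F [-0.6 -0.6 -1. ] w 11.5
 q [ 0.134  0.582  0.067  1.712 -0.048  0.851  1.784]
[-1.2  0.4 19.4] [-0.02 -0.14 -0.03]
```

View pics/scene6.png

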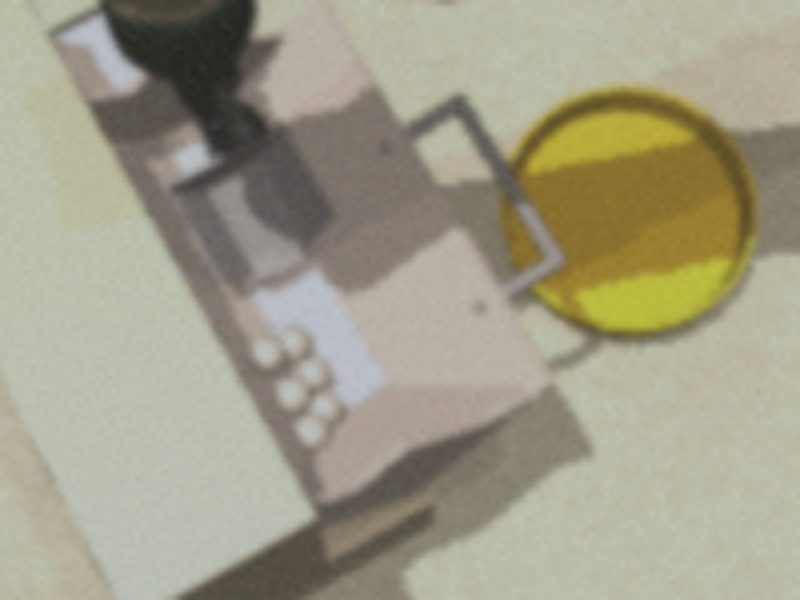

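View pics/top6.png

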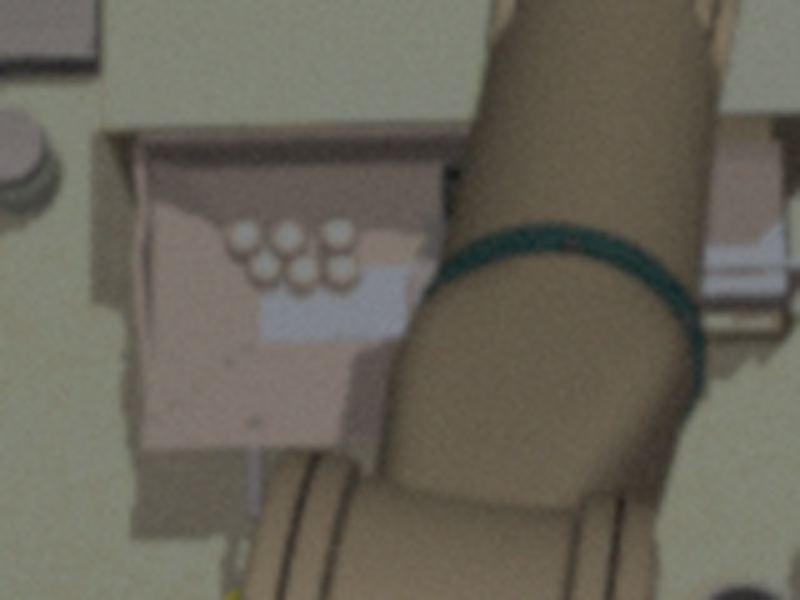

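The scoop is centred over the level bottom with its lip clear of the tablets, which sit at (255–330, 340–430) in the scene crop. Now I'll lower it to the bottom.

```bash
python3 -m jog '-0.5 0 10 0 0 0 -1;-1 0 17 0 0 0 -1;-1 0 20 0 0 0 -1;-1 0 20 0 0 0 -1'
python3 - <<'E'
from h import *
s=st(); delta(s,[580,-132,182],down(89.5))
E
```

```text
clock: 12.68
eef_pos: [580.6, -132.9, 182.3]
tool_rot: [-3.141, -0.0, 3.132]
force: [0.8, 1.3, -0.7]
width: 10.8
t12.68 pos [ 580.6 -132.9  182.3] rot [-3.141 -0.     3.132] F [ 0.8  1.3 -0.7] w 10.8
 q [ 0.136  0.607  0.065  1.728 -0.05   0.808  1.785]
[0.6 0.9 0.3] [-0.05 -0.01 -0.05]
```

```bash
python3 -m jog '0 6 1.2 0 0 0 -1;0 13 1.5 0 0 0 -1;0 20 1.5 0 0 0 -1;0 27 1.5 0 0 0 -1;0 34 1.5 0 0 0 -1;0 41 1.5 0 0 0 -1;0 48 1.5 0 0 0 -1;0 55 1.5 0 0 0 -1'
python3 - <<'E'
from h import *
s=st()
g=get("scene"); save(g[0][150:270,170:330],"scene7.png",5)
E
```

```text
clock: 13.68
eef_pos: [581.7, -78.1, 181.4]
tool_rot: [-3.14, 0.002, 3.132]
force: [1.1, -4.0, 5.4]
width: 11.5
t13.68 pos [581.7 -78.1 181.4] rot [-3.140e+00  2.000e-03  3.132e+00] F [ 1.1 -4.   5.4] w 11.5
 q [ 0.041  0.596  0.069  1.755 -0.052  0.791  1.695]
```

View pics/scene7.png

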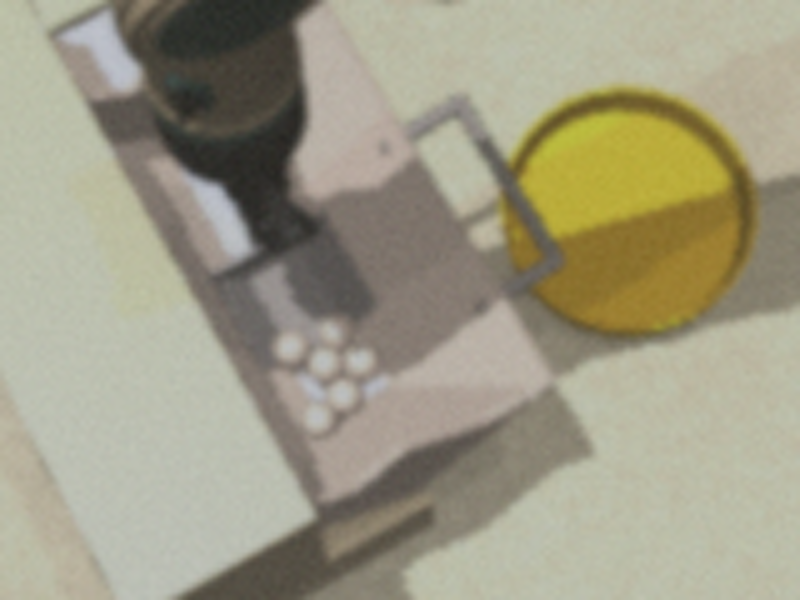

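The tablets are gathering at the lip, around (275–375, 330–420). I'll keep pushing towards the ramp.

```bash
python3 -m jog '0 5 0 0 0 0 -1;0 10 0 0 0 0 -1;0 15 0 0 0 0 -1;0 20 0 0 0 0 -1;0 25 0 0 0 0 -1;0 28 0 0 0 0 -1;0 28 0 0 0 0 -1'
python3 - <<'E'
from h import *
s=st()
g=get("scene"); save(g[0][150:270,170:330],"scene8.png",5)
g=get("top"); save(g[0][110:230,190:350],"top8.png",5)
E
```

```text
clock: 14.6
eef_pos: [581.9, -50.2, 181.4]
tool_rot: [-3.14, 0.001, 3.132]
force: [1.2, -3.7, 5.7]
width: 11.3
t14.60 pos [581.9 -50.2 181.4] rot [-3.140e+00  1.000e-03  3.132e+00] F [ 1.2 -3.7  5.7] w 11.3
 q [-0.008  0.593  0.071  1.763 -0.054  0.787  1.649]
```

View pics/scene8.png

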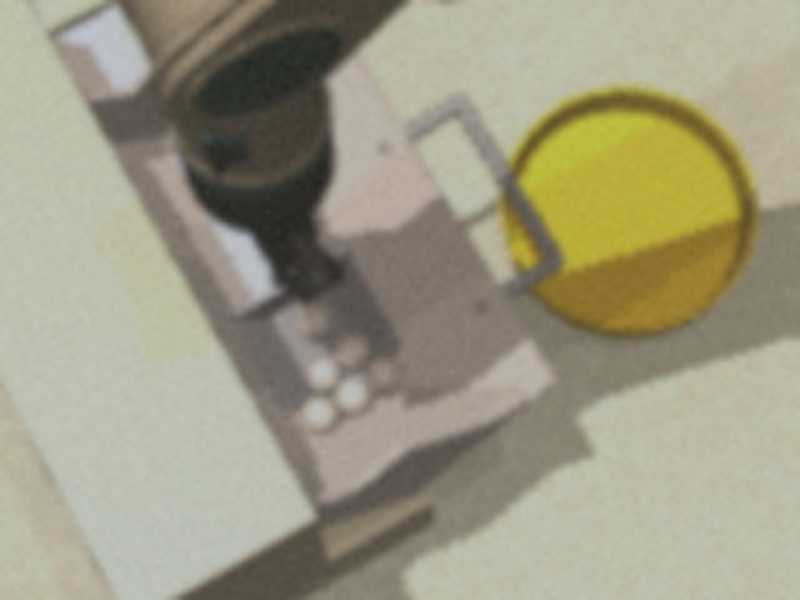

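View pics/top8.png

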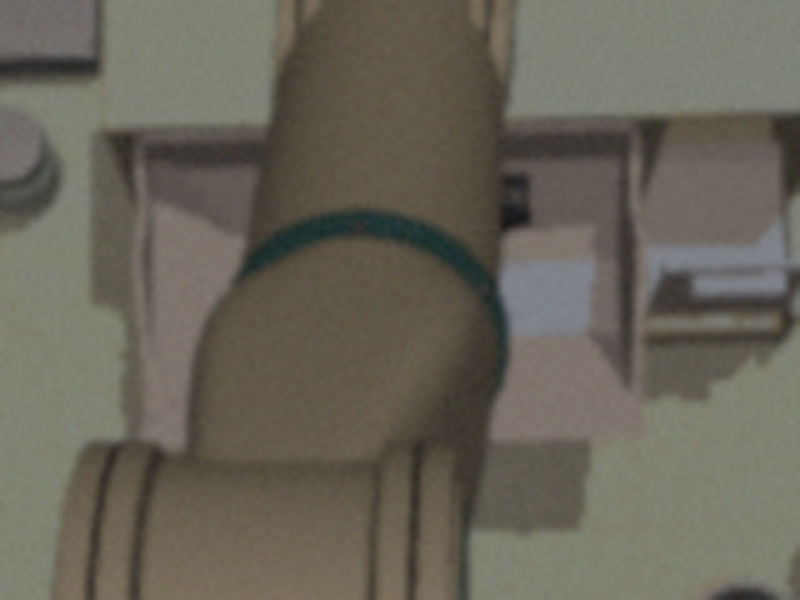

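```bash
python3 -m jog '0 -2.3 0 -2.5 0 0 -1;0 -4.6 0 -5 0 0 -1;0 -6.8 0 -7.5 0 0 -1;0 -9 0.5 -10 0 0 -1;0 -11.2 1 -12.5 0 0 -1;0 -13.3 1.9 -15 0 0 -1;0 -18.4 4 -20 0 0 -1;0 -26 6.8 -25 0 0 -1'
python3 - <<'E'
from h import *
s=st()
g=get("scene"); save(g[0][150:270,170:330],"scene9.png",5)
E
```

```text
clock: 15.7
eef_pos: [580.8, -73.8, 174.0]
tool_rot: [2.701, -0.001, 3.134]
force: [0.7, 1.0, -1.3]
width: 10.8
t15.70 pos [580.8 -73.8 174. ] rot [ 2.701e+00 -1.000e-03  3.134e+00] F [ 0.7  1.  -1.3] w 10.8
 q [ 0.448  0.699 -0.206  1.683 -0.367  0.929  2.088]
```

View pics/scene9.png

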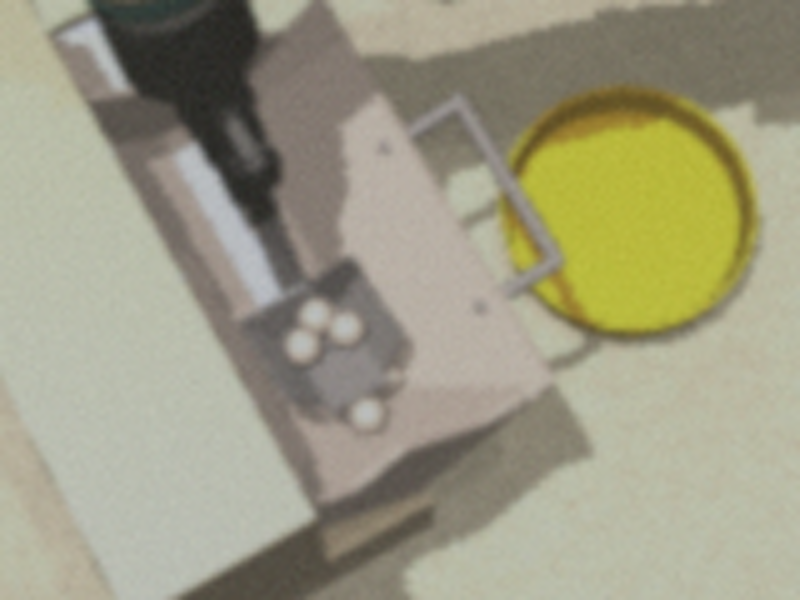

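Three tablets sit at the back of the scoop, around (315,325). One lies in front of the lip at (367,413) and one beside it at (397,375), both still in the bin, and the sixth is hidden. I'll lift straight up.

```bash
python3 -m jog '0 4 -9 0 0 0 -1;0 12.7 -27 0 0 0 -1;0 25 -54 0 0 0 -1;0 38 -82 0 0 0 -1;0 51 -109 0 0 0 -1;0 64 -136 0 0 0 -1;0 74 -158 0 0 0 -1;0 74 -158 0 0 0 -1'
python3 - <<'E'
from h import *
s=st()
g=get("scene"); save(g[0][130:270,170:350],"scene10.png",4.4)
g=get("top"); save(g[0][110:230,190:350],"top10.png",5)
E
```

```text
clock: 16.75
eef_pos: [581.8, -73.5, 350.6]
tool_rot: [2.708, 0.004, 3.135]
force: [-0.0, 0.4, -2.1]
width: 11.4
t16.75 pos [581.8 -73.5 350.6] rot [2.708 0.004 3.135] F [-0.   0.4 -2.1] w 11.4
 q [ 0.432  0.511 -0.186  1.484 -0.344  1.283  1.95 ]
```

View pics/scene10.png

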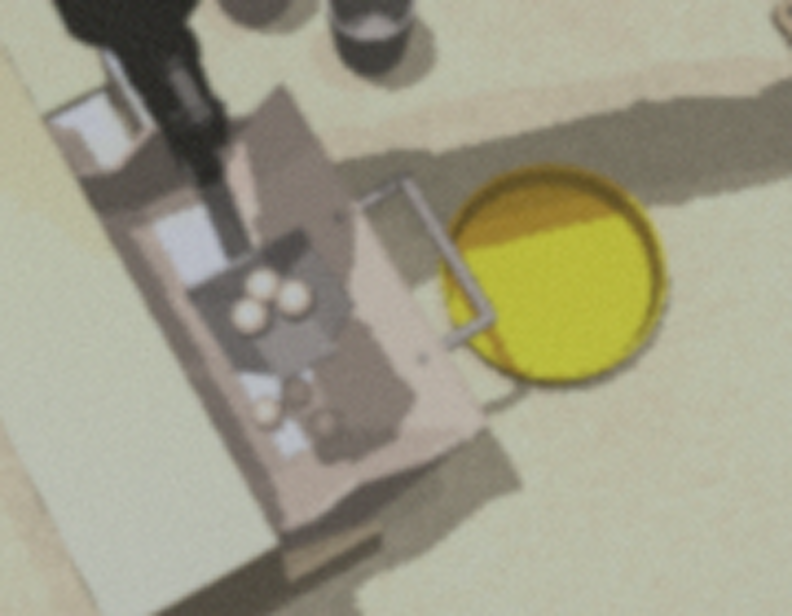

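Three tablets are in the scoop and three are left on the bin bottom, at (268,412), (297,392) and (325,425). Next is the carry to the steel pan.

Run:
```python
from h import *
from feas import ik
s=st(); R=Rc(s)
delta(s,[484,233,330],R)
q=s["qpos"]
def Rt(th):
    Rs=Ro.from_euler("x",-np.radians(th)).as_matrix(); y=Rs[:,1]; z=-Rs[:,2]; return np.c_[np.cross(y,z),y,z]
for i in range(1,9):
    f=i/8; r=ik(np.array([582,-73,350])*(1-f)+np.array([484,233,330])*f,Rt(-25),q); q=r[0]
for th,p in ((-25,(484,233,166)),(0,(484,267,168.7)),(15,(484,295,175.5)),(30,(484,327,169.5)),(45,(484,360,165)),(55,(484,381,160))):
    r=ik(np.array(p,float),Rt(th),q); q=r[0]; print(th,np.round(r[1:],2),np.round(q,2))
```

```text
t16.85 pos [580.5 -74.1 348. ] rot [ 2.707e+00 -1.000e-03  3.134e+00] F [-0.4  0.2 -2.1] w 11.2
 q [ 0.433  0.514 -0.185  1.487 -0.343  1.282  1.95 ]
[ 98.8 270.3 145.5] [0. 0. 0.]
-25 [0.01 0.  ] [ 0.02  0.58 -0.38  2.05 -0.48  0.48  1.7 ]
0 [0.01 0.  ] [-0.59  0.57  0.05  1.86 -0.05  0.71  1.06]
15 [0. 0.] [-0.83  0.66  0.19  1.69  0.12  0.96  0.83]
30 [0.01 0.  ] [-0.98  0.82  0.26  1.48  0.21  1.23  0.7 ]
45 [0.01 0.  ] [-1.08  1.    0.31  1.23  0.27  1.52  0.65]
55 [0.01 0.  ] [-1.12  1.13  0.34  1.05  0.31  1.72  0.65]
```

```bash
python3 -m jog '5 14 7 0 0 0 -1;15 41 22 0 0 0 -1;28 76 41 0 0 0 -1;42 114 61 0 0 0 -1;56 154 83 0 0 0 -1;71 195 105 0 0 0 -1;85 232 125 0 0 0 -1;94 257 138 0 0 0 -1'
python3 -m jog '3 8 4 0 0 0 -1;5 13 7 0 0 0 -1;5 13 7 0 0 0 -1'
python3 - <<'E'
from h import *
s=st(); R=Rc(s)
delta(s,[484,233,170],R)
g=get("scene"); save(g[0],"scene11.png",1.5)
E
```

```text
clock: 17.85
eef_pos: [486.7, 219.8, 331.0]
tool_rot: [2.706, -0.003, 3.136]
force: [-0.7, 0.2, -1.6]
width: 11.2
clock: 18.23
eef_pos: [485.4, 230.7, 330.7]
tool_rot: [2.707, -0.0, 3.131]
force: [0.6, -0.7, -0.7]
width: 11.2
t18.23 pos [485.4 230.7 330.7] rot [ 2.707 -0.     3.131] F [ 0.6 -0.7 -0.7] w 11.2
 q [-0.003  0.333 -0.302  1.852 -0.416  0.883  1.53 ]
[  1.4 -65.6 146.7] [0. 0. 0.]
```

View pics/scene11.png

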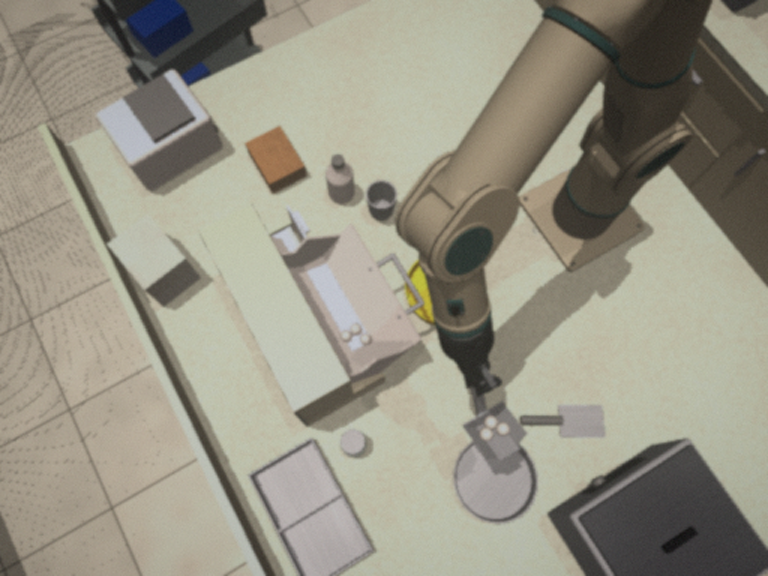

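```bash
python3 -m jog '0 -8 20 0 0 0 -1;0 -25 56 0 0 0 -1;0 -45 100 0 0 0 -1;1 -60 133 0 0 0 -1;1 -65.5 146 0 0 0 -1;1 -65.5 146 0 0 0 -1'
python3 - <<'E'
from h import *
s=st()
def Rt(th):
    Rs=Ro.from_euler("x",-np.radians(th)).as_matrix(); y=Rs[:,1]; z=-Rs[:,2]; return np.c_[np.cross(y,z),y,z]
for th in (-20,-15,-10,-5,0,4,8,12,16,20,24,28):
    c,t=np.cos(np.radians(th)),np.sin(np.radians(th)); lz=np.interp(th,[-25,0,15,30,45],[113,72,60,47,40]); off=np.array([0,78*c-98.7*t,-78*t-98.7*c])
    print(th,end=" "); delta(s,np.array([484,345,lz])-off,Rt(th))
E
```

```text
clock: 19.02
eef_pos: [484.6, 233.1, 170.7]
tool_rot: [2.706, -0.001, 3.13]
force: [0.1, 0.4, -2.0]
width: 11.4
t19.02 pos [484.6 233.1 170.7] rot [ 2.706e+00 -1.000e-03  3.130e+00] F [ 0.1  0.4 -2. ] w 11.4
 q [ 0.019  0.567 -0.365  2.038 -0.492  0.488  1.708]
-20 [0.7 4.5 1.9] [ 4.95  0.2  -0.6 ]
-15 [ 0.8 10.4  3.7] [ 9.95  0.18 -0.61]
-10 [ 0.8 16.8  6.3] [14.95  0.15 -0.62]
-5 [ 0.9 23.6  9.9] [19.95  0.12 -0.63]
0 [ 1.  30.7 14.3] [24.95  0.1  -0.64]
4 [ 1.1 38.  15.5] [28.95  0.07 -0.64]
8 [ 1.2 45.3 17.2] [32.95  0.05 -0.64]
12 [ 1.3 52.8 19.6] [ 3.695e+01  3.000e-02 -6.500e-01]
16 [ 1.4 60.2 22.7] [ 4.095e+01  1.000e-02 -6.500e-01]
20 [ 1.4 67.5 26.5] [ 4.495e+01 -2.000e-02 -6.500e-01]
24 [ 1.5 74.7 31. ] [ 4.895e+01 -4.000e-02 -6.600e-01]
28 [ 1.6 81.8 36.1] [52.95 -0.06 -0.66]
```

```bash
python3 -m jog '0 4.5 2 5 0 0 -1;0 10.4 3.7 10 0 0 -1;0 16.8 6.3 15 0 0 -1;0 23.6 9.9 20 0 0 -1;0 30.7 14.3 25 0 0 -1;0 38 15.5 29 0 0 -1;0 45.3 17.2 33 0 0 -1;0 52.8 19.6 37 0 0 -1'
python3 - <<'E'
from h import *
s=st()
def Rt(th):
    Rs=Ro.from_euler("x",-np.radians(th)).as_matrix(); y=Rs[:,1]; z=-Rs[:,2]; return np.c_[np.cross(y,z),y,z]
for th in (16,20,24,28,32,36,40,45,50,55):
    c,t=np.cos(np.radians(th)),np.sin(np.radians(th)); lz=np.interp(th,[-25,0,15,30,45],[113,72,60,47,40]); off=np.array([0,78*c-98.7*t,-78*t-98.7*c])
    print(th,end=" "); delta(s,np.array([484,345,lz])-off,Rt(th))
g=get("scene"); save(g[0][220:360,270:400],"scene12.png",4.2)
E
```

```text
clock: 20.02
eef_pos: [485.6, 291.4, 177.8]
tool_rot: [-2.932, 0.003, 3.132]
force: [-0.6, 0.5, -2.4]
width: 11.3
t20.02 pos [485.6 291.4 177.8] rot [-2.932e+00  3.000e-03  3.132e+00] F [-0.6  0.5 -2.4] w 11.3
 q [-0.839  0.648  0.24   1.711  0.031  0.922  0.903]
16 [1.7 6.2 1. ] [ 4.    0.05 -0.6 ]
20 [ 1.7 14.3 -0.3] [ 8.    0.03 -0.6 ]
24 [ 1.8 22.8 -1. ] [ 1.2e+01  1.0e-02 -6.0e-01]
28 [ 1.9 31.5 -1.3] [16.   -0.02 -0.6 ]
32 [ 2.  40.3 -1.7] [20.   -0.04 -0.6 ]
36 [ 2.1 49.1 -2.3] [24.   -0.06 -0.6 ]
40 [ 2.2 58.1 -2.4] [28.   -0.08 -0.6 ]
45 [ 2.3 69.4 -1.6] [33.   -0.11 -0.6 ]
50 [ 2.4 80.4 -2.1] [38.   -0.13 -0.6 ]
55 [ 2.5 91.4 -1.7] [43.   -0.16 -0.59]
```

View pics/scene12.png

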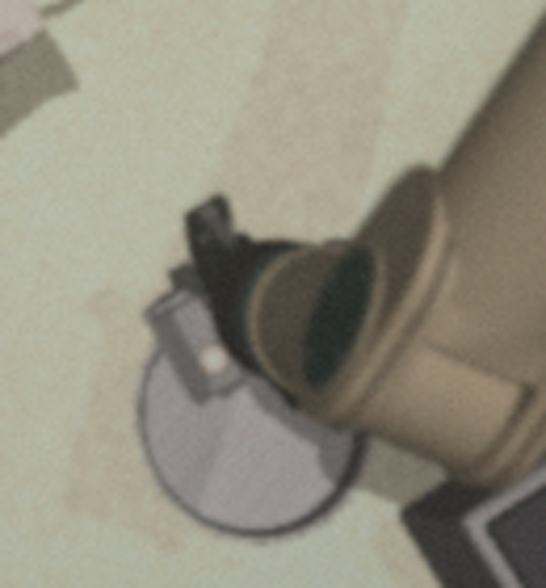

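One tablet shows near the lip at (213,358), over the pan. I'll keep tipping slowly.

```bash
python3 -m jog '1 6.2 1 4 0 0 -1;1 14.3 0 8 0 0 -1;1 22.8 -1 12 0 0 -1;1 31.5 -1 16 0 0 -1;1 40.3 -1.7 20 0 0 -1;1 49.1 -2.3 24 0 0 -1;1 58 -2.4 28 0 0 -1;1 58 -2.4 28 0 0 -1'
python3 - <<'E'
from h import *
s=st()
g=get("scene"); save(g[0][220:360,270:400],"scene13.png",4.2)
g=get("top"); save(g[0][150:290,60:240],"top13.png",4.2)
E
```

```text
clock: 21.08
eef_pos: [483.6, 349.4, 164.8]
tool_rot: [-2.446, -0.001, 3.134]
force: [-0.1, -0.8, -1.0]
width: 11.2
t21.07 pos [483.6 349.4 164.8] rot [-2.446e+00 -1.000e-03  3.134e+00] F [-0.1 -0.8 -1. ] w 11.2
 q [-1.077  0.963  0.356  1.306  0.176  1.429  0.703]
```

View pics/scene13.png

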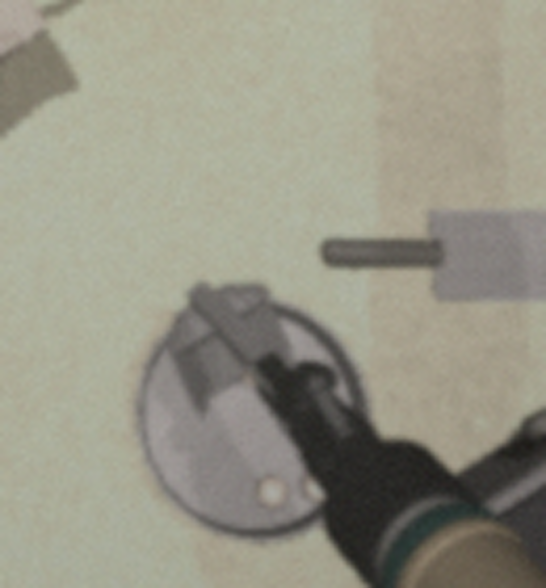

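View pics/top13.png

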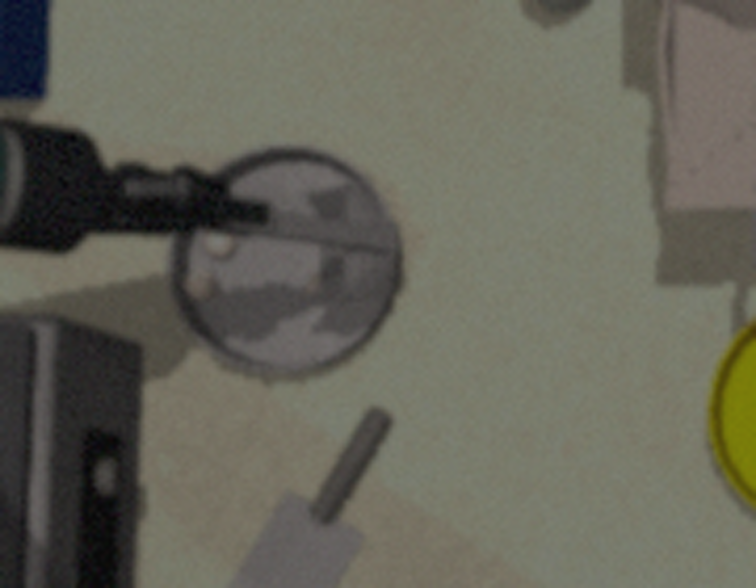

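Two tablets are in the pan, at (220,243) and (202,285) in the top crop, and the third may still be at the lip. I'll tip a little further.

```bash
python3 - <<'E'
from h import *
s=st()
def Rt(th):
    Rs=Ro.from_euler("x",-np.radians(th)).as_matrix(); y=Rs[:,1]; z=-Rs[:,2]; return np.c_[np.cross(y,z),y,z]
for th in (40,45,50,54):
    c,t=np.cos(np.radians(th)),np.sin(np.radians(th)); off=np.array([0,78*c-98.7*t,-78*t-98.7*c])
    print(th,end=" "); delta(s,np.array([484,345,45])-off,Rt(th))
E
python3 -m jog '0 10 -2 5 0 0 -1;0 20 -3 10 0 0 -1;0 28 -4 14 0 0 -1;0 28 -4 14 0 0 -1'
python3 - <<'E'
from h import *
s=st()
g=get("scene"); save(g[0][220:360,270:400],"scene14.png",4.2)
g=get("top"); save(g[0][150:290,60:240],"top14.png",4.2)
E
```

```text
t21.18 pos [484.9 346.7 166.6] rot [-2.445e+00  1.000e-03  3.131e+00] F [ 0.5 -1.3 -1. ] w 11.1
 q [-1.075  0.96   0.359  1.309  0.177  1.428  0.703]
40 [ 0.9 -1.1 -4.5] [ 0.08 -0.34 -0.5 ]
45 [  1.    7.8 -10.9] [ 5.08 -0.36 -0.49]
50 [  1.1  17.2 -16.5] [10.08 -0.38 -0.47]
54 [  1.2  25.1 -20.4] [14.08 -0.4  -0.46]
clock: 21.68
eef_pos: [484.3, 371.0, 149.6]
tool_rot: [-2.199, -0.001, 3.132]
force: [0.1, -0.7, -1.1]
width: 11.0
t21.68 pos [484.3 371.  149.6] rot [-2.199e+00 -1.000e-03  3.132e+00] F [ 0.1 -0.7 -1.1] w 11.0
 q [-1.122  1.157  0.392  1.075  0.227  1.689  0.686]
```

View pics/scene14.png

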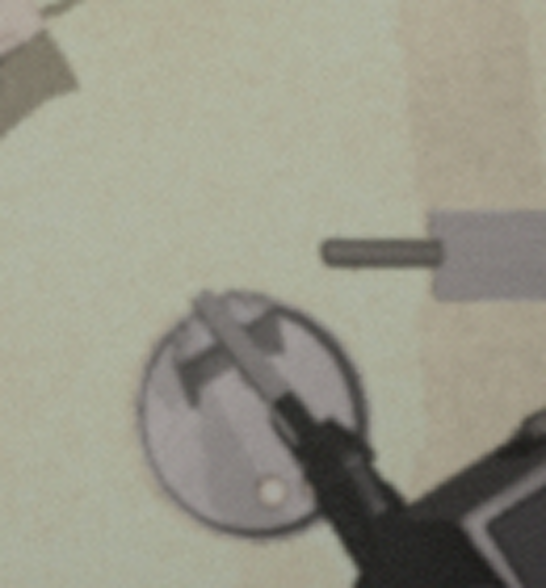

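View pics/top14.png

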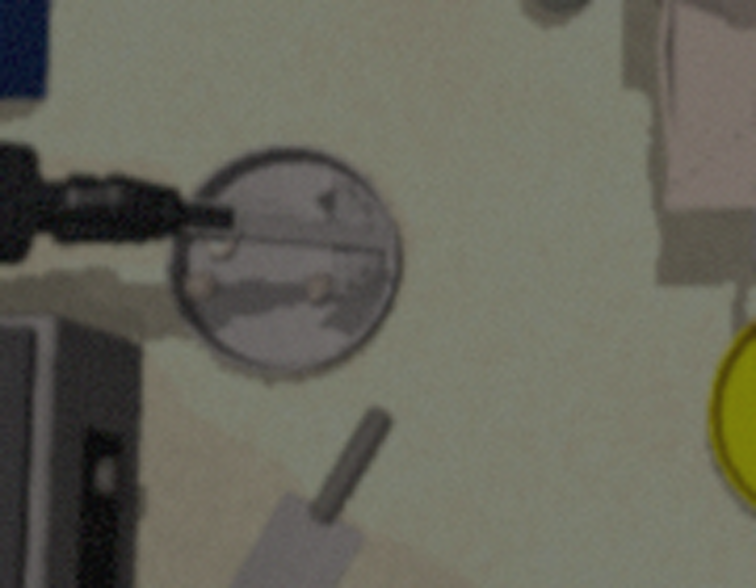

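All three tablets are in the pan, at (220,243), (202,285) and (318,285) in the top crop. I'll raise the scoop clear.

```bash
python3 -m jog '0 -16 -12 0 0 0 -1;0 -49 -35 0 0 0 -1;0 -97 -71 0 0 0 -1;0 -121 -88 0 0 0 -1;0 -121 -88 -10 0 0 -1;0 -121 -88 -20 0 0 -1;0 -121 -88 -30 0 0 -1;0 -121 -88 -40 0 0 -1'
python3 - <<'E'
from h import *
s=st(); delta(s,[480,250,310],down(95))
E
```

```text
clock: 22.78
eef_pos: [485.3, 370.1, 304.3]
tool_rot: [-2.905, 0.005, 3.131]
force: [-0.1, -1.3, -1.8]
width: 11.6
t22.77 pos [485.3 370.1 304.3] rot [-2.905  0.005  3.131] F [-0.1 -1.3 -1.8] w 11.6
 q [-0.961  0.61   0.299  1.401  0.013  1.305  0.854]
[   3.9 -118.1   22.6] [-13.58  -0.4   -5.63]
```

```bash
python3 - <<'E'
from h import *
s=st(); delta(s,[456,133,200],down(99.7))
E
python3 -m jog '5 -50 5 -8 0 -4 -1;10 -100 15 -13.6 0 -8 -1;16 -150 30 -13.6 -0.4 -10 -1;22 -200 60 -13.6 -0.4 -10.3 -1;27 -250 90 -13.6 -0.4 -10.3 -1;27 -250 90 -13.6 -0.4 -10.3 -1'
python3 - <<'E'
from h import *
s=st(); delta(s,[456,133,150],down(99.7)); delta(s,[456,133,101],down(99.7))
E
```

```text
t22.77 pos [485.3 370.1 304.3] rot [-2.905  0.005  3.131] F [-0.1 -1.3 -1.8] w 11.6
 q [-0.961  0.61   0.299  1.401  0.013  1.305  0.854]
[  27.2 -206.3  157. ] [-13.57  -0.95 -10.31]
clock: 23.52
eef_pos: [453.2, 100.4, 275.2]
tool_rot: [-3.133, -0.016, -2.982]
force: [0.1, 1.2, -0.9]
width: 11.1
t23.52 pos [453.2 100.4 275.2] rot [-3.133 -0.016 -2.982] F [ 0.1  1.2 -0.9] w 11.1
 q [-0.468  0.323  0.246  1.947 -0.09   0.899  1.553]
[ -9.9  32.8 124.8] [-0.46 -0.9  -0.56]
[-10.7  33.2 173.8] [-0.46 -0.9  -0.56]
```

```bash
python3 -m jog '-5 15 40 -0.4 -0.9 -0.6 -1;-9 30 90 -0.4 -0.9 -0.6 -1;-10 33 135 -0.4 -0.9 -0.6 -1;-10.5 33 155 -0.4 -0.9 -0.6 -1;-10.5 33 155 -0.4 -0.9 -0.6 -1;-10.5 33 155 -0.4 -0.9 -0.6 -1'
python3 - <<'E'
from h import *
s=st(); delta(s,[456,133,99],down(99.7))
E
```

```text
clock: 24.28
eef_pos: [458.7, 140.4, 120.2]
tool_rot: [3.14, 0.004, -2.962]
force: [0.2, 0.1, -0.6]
width: 11.1
t24.27 pos [458.7 140.4 120.2] rot [ 3.14   0.004 -2.962] F [ 0.2  0.1 -0.6] w 11.1
 q [-0.463  0.572  0.157  2.095 -0.185  0.484  1.583]
[ 4.1 -6.8 21.2] [0.1 0.2 0.6]
```

Everything is settled. Now I'll lower the scoop onto the bench, correct the level and release.

```bash
python3 -m jog '0 0 10 0.1 0.2 0.6 -1;0 0 17 0.1 0.2 0.6 -1;0 0 20.5 0.1 0.2 0.6 -1;0 0 22 0.1 0.2 0.6 -1;0 0 22 0.1 0.2 0.6 -1'
python3 -m jog '0 0 0 0 0 0 -0.8;0 0 0 0 0 0 -0.5;0 0 0 0 0 0 -0.2;0 0 0 0 0 0 -0.2'
python3 -c "
from h import *
s=st()"
```

```text
clock: 24.9
eef_pos: [457.7, 139.8, 98.7]
tool_rot: [3.142, -0.002, -2.973]
force: [-4.6, -2.3, 26.7]
width: 10.8
clock: 25.4
eef_pos: [457.5, 140.1, 96.2]
tool_rot: [-3.141, -0.004, -2.972]
force: [0.3, 1.1, 0.1]
width: 33.9
t25.40 pos [457.5 140.1  96.2] rot [-3.141 -0.004 -2.972] F [0.3 1.1 0.1] w 33.9
 q [-0.454  0.617  0.144  2.107 -0.199  0.433  1.584]
```

```bash
python3 -m jog '0 0 -25 0 0 0 -0.2;0 0 -75 0 0 0 -0.2;0 0 -130 0 0 0 -0.2;0 0 -160 0 0 0 -0.2;0 0 -160 0 0 0 -0.3'
python3 - <<'E'
from h import *
s=st(); delta(s,[443.3,-22,250],down(-0.5))
g=get("scene"); save(g[0],"scene15.png",1.5)
E
```

```text
clock: 26.02
eef_pos: [459.5, 140.8, 258.3]
tool_rot: [3.141, 0.002, -2.972]
force: [-0.1, -0.2, -0.1]
width: 30.1
t26.02 pos [459.5 140.8 258.3] rot [ 3.141e+00  2.000e-03 -2.972e+00] F [-0.1 -0.2 -0.1] w 30.1
 q [-0.535  0.359  0.242  1.947 -0.113  0.846  1.508]
[  43.4 -157.8    8.2] [1.100e-01 5.000e-02 1.002e+02]
```

View pics/scene15.png

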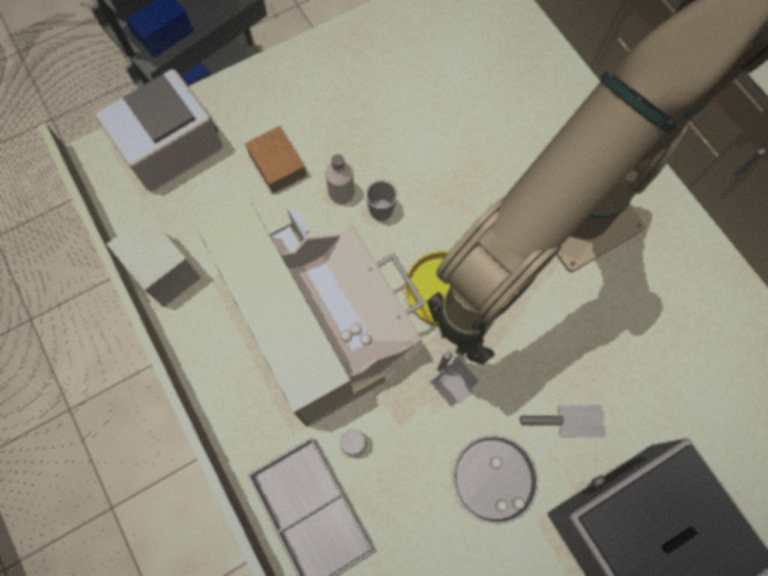

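The scoop stands upright at (450,375), three tablets are in the pan and three in the bin. I'll go back to the bar.

```bash
python3 -m jog '5 -25 0 0 0 10 -0.3;12 -50 3 0 0 20 -0.3;20 -75 5 0 0 30 -0.3;28 -100 8 0 0 40 -0.3;35 -130 8 0 0 50 -0.45;43 -157 8 0 0 60 -0.45;43 -157 8 0 0 70 -0.45;43 -157 8 0 0 80 -0.45'
python3 -m jog '0 0 0 0 0 10 -0.45;0 0 0 0 0 20 -0.45;0 0 0 0 0 20 -0.45;0 0 0 0 0 20 -0.45'
python3 - <<'E'
from h import *
s=st(); delta(s,[443.3,-22,136.3],down(-0.3))
E
```

```text
clock: 27.08
eef_pos: [440.9, -22.2, 247.1]
tool_rot: [-3.135, -0.0, 1.907]
force: [-0.2, -0.5, 0.0]
width: 23.4
clock: 27.58
eef_pos: [441.6, -21.6, 247.9]
tool_rot: [-3.137, 0.002, 1.568]
force: [0.8, -1.0, -0.3]
width: 23.8
t27.57 pos [441.6 -21.6 247.9] rot [-3.137e+00  2.000e-03  1.568e+00] F [ 0.8 -1.  -0.3] w 23.8
 q [-0.559  0.391  0.745  2.056 -0.355  0.828  0.392]
[ -0.2   2.2 111.6] [-0.26  0.1   0.16]
```

```bash
python3 -m jog '0 1.5 40 -0.3 0.1 0 -0.45;0 2.2 80 -0.3 0.1 0 -0.45;0 2.2 105 -0.3 0.1 0 -0.45;0 2.2 111 -0.3 0.1 0 -0.45;0 2.2 111 -0.3 0.1 0 -0.45;0 2.2 111 -0.3 0.1 0 -0.45'
python3 -c "
from h import *
s=st(); delta(s,[443.3,-22,135],down(-0.3))"
```

```text
clock: 28.32
eef_pos: [444.7, -21.9, 138.6]
tool_rot: [3.137, -0.001, 1.566]
force: [0.3, -0.3, 0.5]
width: 23.3
t28.32 pos [444.7 -21.9 138.6] rot [ 3.137e+00 -1.000e-03  1.566e+00] F [ 0.3 -0.3  0.5] w 23.3
 q [-0.397  0.561  0.558  2.175 -0.574  0.547  0.588]
[-0.1 -1.5  3.6] [ 0.24 -0.04  0.02]
```

```bash
python3 -m jog '0 -1 3 0.2 0 0 -0.45;0 -1 3 0.2 0 0 -0.8;0 -1 3 0.2 0 0 -1;0 -1 3 0.2 0 0 -1;0 -1 3 0.2 0 0 -1'
python3 -c "
from h import *
s=st()"
```

```text
clock: 28.95
eef_pos: [447.2, -21.9, 135.5]
tool_rot: [3.135, 0.001, 1.566]
force: [6.8, 1.1, -3.4]
width: 8.2
t28.95 pos [447.2 -21.9 135.5] rot [3.135e+00 1.000e-03 1.566e+00] F [ 6.8  1.1 -3.4] w 8.2
 q [-0.393  0.567  0.551  2.174 -0.581  0.539  0.592]
```

```bash
python3 -m jog '0 6 -6.5 0 0 0 -1;0 11 -12.8 0 0 0 -1;0 16.5 -18.8 0 0 0 -1;0 22 -24.5 0 0 0 -1;0 28 -30 0 0 0 -1;0 34 -35.1 0 0 0 -1;0 40.5 -39.9 0 0 0 -1;0 47 -44.4 0 0 0 -1'
python3 -m jog '0 6.9 -4.2 0 0 0 -1;0 13.8 -8.1 0 0 0 -1;0 21 -11.6 0 0 0 -1;0 28.3 -14.8 0 0 0 -1;0 35.8 -17.6 0 0 0 -1;0 43.4 -20 0 0 0 -1;0 51.1 -22 0 0 0 -1;0 58.9 -23.7 0 0 0 -1'
python3 -c "
from h import *
s=st()"
```

```text
clock: 29.95
eef_pos: [490.8, -22.3, 178.0]
tool_rot: [-3.141, 0.001, 1.566]
force: [1.5, -2.1, -6.6]
width: 7.9
clock: 30.95
eef_pos: [548.4, -22.8, 202.6]
tool_rot: [-3.138, -0.001, 1.565]
force: [-9.0, -5.9, -24.5]
width: 8.0
t30.95 pos [548.4 -22.8 202.6] rot [-3.138e+00 -1.000e-03  1.565e+00] F [ -9.   -5.9 -24.5] w 8.0
 q [-0.427  0.602  0.654  1.843 -0.472  0.861  0.453]
```

```bash
python3 -m jog '0 3 3 0 0 0 -1;0 7 5 0 0 0 -1;0 9 5 0 0 0 -1;0 9 5 0 0 0 -1'
python3 -c "
from h import *
s=st()"
```

```text
clock: 31.45
eef_pos: [548.3, -22.7, 202.1]
tool_rot: [-3.123, -0.008, 1.564]
force: [-33.1, -0.3, 40.8]
width: 7.6
t31.45 pos [548.3 -22.7 202.1] rot [-3.123 -0.008  1.564] F [-33.1  -0.3  40.8] w 7.6
 q [-0.418  0.61   0.652  1.829 -0.473  0.884  0.455]
```

```bash
python3 -m jog '0 -4 -1.5 0 0 0 -1;0 -8 -3 0 0 0 -1;0 -8 -3 0 0 0 -1'
python3 -c "
from h import *
s=st()"
```

```text
clock: 31.82
eef_pos: [548.3, -22.8, 202.4]
tool_rot: [-3.138, -0.002, 1.565]
force: [-8.9, -3.0, 1.2]
width: 8.2
t31.82 pos [548.3 -22.8 202.4] rot [-3.138e+00 -2.000e-03  1.565e+00] F [-8.9 -3.   1.2] w 8.2
 q [-0.425  0.602  0.653  1.844 -0.473  0.861  0.455]
```

```bash
python3 -m jog '0 -1.5 0 0 0 0 -0.8;0 -2 0 0 0 0 -0.5;0 -2 0 0 0 0 -0.4;0 -2 0 0 0 0 -0.4'
python3 -c "
from h import *
s=st()"
python3 -m jog '0 0 -20 0 0 0 -0.4;0 0 -60 0 0 0 -0.4;0 0 -100 0 0 0 -0.4;0 -60 -130 0 0 0 -0.4;0 -110 -150 0 0 0 -0.4;0 -160 -150 0 0 0 0;0 -160 -150 0 0 0 0'
python3 - <<'E'
from h import *
s=st()
for n in ("top","scene"):
    g=get(n); W=cloud(g); z=W[...,2]; save(g[0],n+"16.png",1.5)
    m=(W[...,0]>400)&(W[...,0]<585)&(W[...,1]>-300)&(W[...,1]<250)&(z>208)&(z<240); B=W[m]
    if len(B): print(n,"bar",len(B),B.mean(0))
E
```

```text
clock: 32.33
eef_pos: [549.1, -21.9, 201.4]
tool_rot: [3.141, -0.001, 1.566]
force: [-0.2, -0.5, -0.2]
width: 25.4
t32.33 pos [549.1 -21.9 201.4] rot [ 3.141e+00 -1.000e-03  1.566e+00] F [-0.2 -0.5 -0.2] w 25.4
 q [-0.427  0.602  0.652  1.847 -0.475  0.853  0.456]
clock: 33.2
eef_pos: [385.1, -21.3, 351.2]
tool_rot: [-3.14, -0.005, 1.566]
force: [-0.1, 0.7, -0.3]
width: 42.8
t33.20 pos [385.1 -21.3 351.2] rot [-3.14  -0.005  1.566] F [-0.1  0.7 -0.3] w 42.8
 q [-0.764  0.129  0.858  2.013 -0.118  1.049  0.144]
top bar 82 [550.55885414 -46.96302761 222.92753795]
scene bar 186 [550.71659934 -20.82953038 222.98167903]
```

View pics/top16.png

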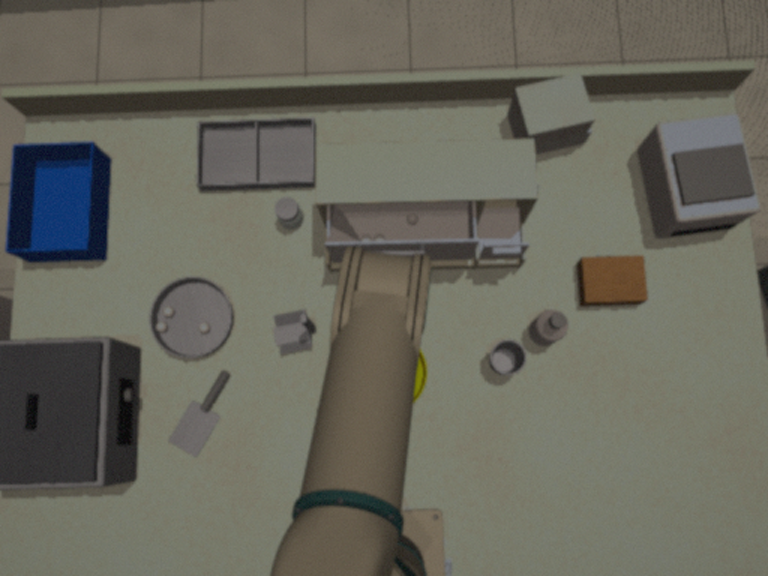

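View pics/scene16.png

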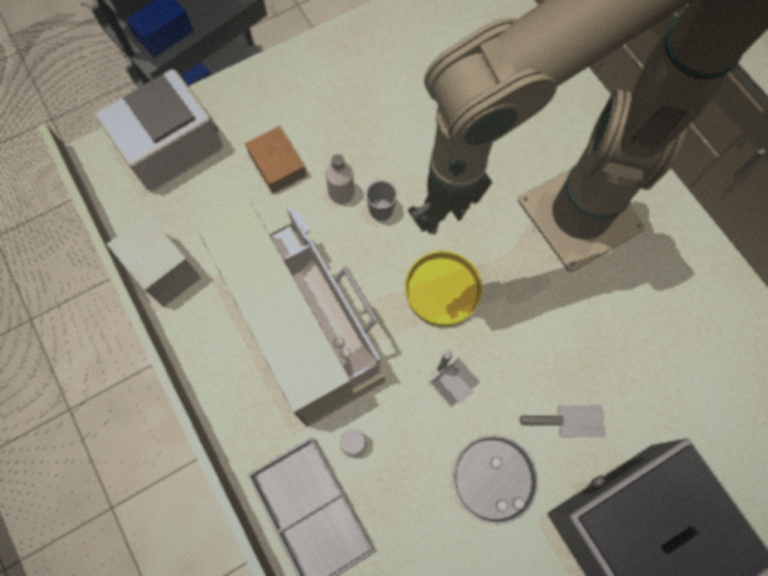

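Run:
```python
from h import *
A=np.load("scene0.npz"); g=get("scene"); W=cloud(g); 
def circ(W,x0,x1,y0,y1,z0,z1):
    z=W[...,2]; Q=W[(W[...,0]>x0)&(W[...,0]<x1)&(W[...,1]>y0)&(W[...,1]<y1)&(z>z0)&(z<z1)]; x,y=Q[:,0],Q[:,1]
    return np.round([np.percentile(x,3)/2+np.percentile(x,97)/2,np.percentile(y,3)/2+np.percentile(y,97)/2],1)
for n,b in dict(pan=(390,575,285,465,26,40),yellow=(270,460,-95,90,20,40),jar=(560,640,120,200,50,80),beaker=(330,430,-280,-180,60,90),spray=(380,480,-340,-270,20,155),carton=(480,640,-440,-340,30,60),handle=(430,490,100,160,130,146)).items():
    print(n,circ(A["W"],*b),circ(W,*b))
```

```text
pan [483.6 375.7] [483.6 376. ]
yellow [364.2  -2.1] [364.3  -1.7]Traceback (most recent call last):
  File "<stdin>", line 7, in <module>
  File "<stdin>", line 5, in circ
    return _quantile_unchecked(
        a, q, axis, out, overwrite_input, method, keepdims, weights)
    return _ureduce(a,
                    func=_quantile_ureduce_func,
    ...<5 lines>...
                    overwrite_input=overwrite_input,
                    method=method)
    r = func(a, **kwargs)
    result = _quantile(arr,
                       quantiles=q,
    ...<2 lines>...
                       out=out,
                       weights=wgt)
    slices_having_nans = np.isnan(arr[-1, ...])
                                  ~~~^^^^^^^^^
IndexError: index -1 is out of bounds for axis 0 with size 0
```

The pan and the yellow decoy haven't moved. The jar, bottle, cup, carton and spatula look the same in the pictures as at the start. I'll hand in the job.

```bash
python3 -c "
from cell import ctrl
print(ctrl.finish_job()); s=ctrl.read_state(); print(s['clock'])"
```

```text
the job is handed in; nothing more can be done
None
the job is handed in; nothing more can be done
```

The job is done and handed in at about 33 s. I opened the bin to its stop, scooped three tablets into the steel pan, stood the scoop upright near where it started, and shut the bin. The gripper never touched the tablets.

**What the last checks showed:**
- **Tablets:** three are in the pan and the other three are in the bin.
- **Bin:** it held against a push of about 33 N. After release the bar's middle measured x = 550.6 mm, against 549.3 mm at the start when the bin may have been slightly ajar, so I take it as fully shut.
- **Pan and yellow look-alike:** both are within 0.5 mm of their starting positions.
- **Scoop:** it stands upright in the final pictures.

**What was not fully checked:** my numeric check stopped with an error at the jar. I judged the jar, bottle, cup, carton and spatula unmoved only by comparing the start and end pictures. The highest wrist force I read was about 53 N, when pressing the bin shut.

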